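# Set out the nut-free chocolate tasting

### The arm

A 6-joint arm with a two-finger parallel gripper is mounted at the origin on a cart in front of the work surface, level with it; the furniture and walls round the work are solid. World frame = base frame: x ahead of the robot, y to its left, z up, the work surface at z = 0. Lengths are in m, angles in degrees, forces in N, time in s.
With the tool pointing down it reaches from about 0.25 to 0.725 m from the base axis. Payload 9.7 kg.
Tool frame: the origin (TCP) lies at the very end of the fingers, on their centre line; the grasp point (between the pads) lies 19 mm behind it; y points along the fingers, x is the direction in which the jaws open and shut, and the axes are right-handed (so a half turn about y gives the same grasp; the last joint's range is limited). The gripper opens to 85 mm and grips with 20 to 120 N. Pads are 22 mm wide; open, the fingers measure 114 mm over their backs; the gripper's body (76 mm by 85 mm) begins 54 mm behind the grasp point. The pads swing forward as they close: fully open they stand 13 mm farther back than shut.
Start: joints at [73.969, 4.979, 10.078, 95.1, 0, 90], TCP at [0.152, 0.529, 0.208] pointing down, gripper open.
Joint ranges: [-179.16, 179.16], [-48.56, 103.87], [-65.8, 70.77], [-126.05, 130.52], [-82.76, 87.17], [-180, 180]. Speed limits (degrees/s): [127.2, 127.2, 147.25, 180, 180, 180].

### API

Orientations are given as [roll, pitch, yaw] about the fixed x, y, z axes, in that order (R = Rz(yaw) Ry(pitch) Rx(roll)).
In Python, from workcell import bot gives the robot as it stands.
- The arm moves only by the shell command python3 -m jog 'ROWS' [FORCE]. ROWS is JSON, a list of rows, each an object with "rotation": the turn, a rotation vector about the world's x, y, z in degrees, a list of three; "travel": the shift along the world's x, y, z in mm, a list of three; "jaw": the gripper command: -1 is shut, 1 is fully open, values between are in proportion. In form: [{"rotation": [rx, ry, rz], "travel": [x, y, z], "jaw": jaw}, ...]. A call has 1 to 8 rows; each row shifts and turns the commanded pose from where the row before left it; what a row does not reach is not made up. A row lasts 1/8 s, in which the tool goes at most 62.5 mm and 10.7 degrees, less where a joint would pass 70% of its speed; a pose out of reach is approached as far as the arm can. A call with a gripper value outside its range is refused whole. The fingers move at their own pace and stop on an object; FORCE is the grip in N (left out, the last holds). Time passes only in rows, so rows that do not move let the fingers close. It gives the time, the measured TCP pose, the force and the opening at its end, in the units of the state.
- bot.get_obs(): the state, without advancing time (a new reading comes with each control period).
- bot.camera(name): name is "side" or "top"; returns the picture (480x640x3 uint8, red, green, blue); there is no depth.
- bot.camera_params(name): a dict with "K" (3x3 intrinsics, pixels), "dist_coeffs" ([k1, k2, p1, p2, k3] as OpenCV has them; the pictures are not rectified), "view" (4x4, takes a point from world to camera coordinates). Camera axes: x right, y up, looking along -z (the intrinsics and any distortion apply to the point x, -y, -z); pixel columns grow to the right and rows downward; lengths in m; the calibration is good to about 2 mm. A picture is of the moment at which its call begins. camera_params takes no time and is no camera call.
- bot.job_done(): hands the job in, once; it reports no verdict.
Trained networks look in the newest picture that a camera, given by its name, has taken for a name from the list of things; names that differ only in an ending like _2 or _b are one class to them, and where a whole thing is asked for, a point or a joint stands for the part that bears it (a point fixed in the world has none). Each returns a list of dicts, best first, with "score" (0 to 1); they miss things now and then, are a little off and sometimes report something else, mostly with a low value. They report only what shows in the picture. A call takes as long as a camera call. They do not tell look-alikes from the thing itself.
- bot.recognise(camera, thing): "xy" ([column, row] in pixels, amid what is visible of it).
- bot.trace(camera, thing): "mask" (480x640 bool, what is visible of it) and "xy" ([column, row] in pixels, amid what is visible of it).
The state is a dict: "time": time; "q": joint angles; "qd": joint speeds; "joint_efforts": joint torques, N m; "ee_pos": TCP position; "tcp_rot": TCP orientation; "wrist_force": force on the tool from outside, world axes, zero at the start; "torque": the same for the moment, N m; "opening": finger opening in m.
Only numpy, scipy, OpenCV 4.12 (cv2) and the standard library are available. Lean on these libraries where they do the work, as an engineer would, in place of code of your own. Each camera call takes 0.05 s, during which the arm holds its last target.

### The job

Set out a nut-free tasting: of the six chocolates on the marble board, take the four without chopped nuts and stand each upright in the middle of the wooden dish of its own shape: the round dome on the round dish, the oval on the oval dish, the plain dark block on the square dish and the slim striped bar on the long narrow dish. Lay the oval and the bar along the length of their dishes. Leave the two nut-topped chocolates where they are on the board.

Things in the scene. Friction and masses are not known exactly. Their poses are not given: they have to be found in the camera images.
- dome: Plain round milk-chocolate dome, 32 mm diameter, 20 mm tall, 12 g; stands on the 10 mm high pale marble board (130 x 200 mm) at the start; chocolates stand about 68 mm apart. Origin: centre of its underside, z up. 
- oval: Plain flat oval milk chocolate, 25 mm (own x) x 38 mm (own y), 14 mm tall, 12 g; stands on the 10 mm high pale marble board (130 x 200 mm) at the start; chocolates stand about 68 mm apart. Origin: centre of its underside, z up. 
- block: Plain dark chocolate block with corners, smooth and with nothing on top, 29 mm (own x) x 38 mm (own y), 25 mm tall, 12 g; stands on the 10 mm high pale marble board (130 x 200 mm) at the start; chocolates stand about 68 mm apart. Origin: centre of its underside, z up. 
- bar: Slim pale bar with thin brown stripes, no nuts, 44 mm (own x) x 22 mm (own y), 19 mm tall, 12 g; stands on the 10 mm high pale marble board (130 x 200 mm) at the start; chocolates stand about 68 mm apart. Origin: centre of its underside, z up. 
- dark_nut: Dark square-cornered chocolate with chopped nuts on top, 36 mm (own x) x 30 mm (own y), 21 mm tall; to be left where it is; stands on the 10 mm high pale marble board (130 x 200 mm) at the start; chocolates stand about 68 mm apart. Origin: centre of its underside, z up. 
- milk_nut: Milk-chocolate square-cornered piece with chopped nuts on top, 36 mm (own x) x 31 mm (own y), 20 mm tall; to be left where it is; stands on the 10 mm high pale marble board (130 x 200 mm) at the start; chocolates stand about 68 mm apart. Origin: centre of its underside, z up. 
- round_dish: Round light wooden dish, 84 mm diameter. Fixed, 8 mm thick: its flat floor is 8 mm above the worktop, with a 2 mm high bead round the edge. Origin: centre of its underside, on the worktop, z up. 
- oval_dish: Oval (long with round ends) light wooden dish, 64 mm (own x) x 104 mm (own y, its length). Fixed, 8 mm thick: its flat floor is 8 mm above the worktop, with a 2 mm high bead round the edge. Origin: centre of its underside, on the worktop, z up. 
- square_dish: Square light wooden dish, 82 x 82 mm, sides along own x and y. Fixed, 8 mm thick: its flat floor is 8 mm above the worktop, with a 2 mm high bead round the edge. Origin: centre of its underside, on the worktop, z up. 
- long_dish: Long narrow rectangular light wooden dish, 48 mm (own x) x 124 mm (own y, its length). Fixed, 8 mm thick: its flat floor is 8 mm above the worktop, with a 2 mm high bead round the edge. Origin: centre of its underside, on the worktop, z up. 
Not all that is in view belongs to the job. Leave any pink or red look-alike of the square_dish alone.

How it is judged:
By the outcome, as a careful person would: the job done as asked, in the order asked, and still so for the second after the job is handed in, with the robot touching nothing.
It also fails if it takes over 106 s, if anything falls off the work surface, if the arm or the gripper's body presses on something with over 40 N, if the wrist force passes 120 N, or if a joint passes its speed limit or range.

## Working session

There is one attempt and no reset: what is moved stays moved. The work goes in short steps, Python scripts to look and compute and a shell command to move; the robot and the scene stay as the last step left them, time stands still between calls to the robot, and variables do not carry over. Pictures are saved under pics/ and viewed, and the job is handed in when it is done.

```bash
ls; mkdir -p pics; python3 - <<'E'
from workcell import bot
import cv2
o=bot.get_obs();print(o)
for n in("top","side"):
    im=bot.camera(n);cv2.imwrite(f"pics/{n}0.png",im[:,:,::-1]);p=bot.camera_params(n);print(p)
E
```

```text
pics
{'time': 0.0, 'q': array([ 7.39684385e+01,  5.01032192e+00,  1.00348338e+01,  9.50991896e+01,
       -2.27878476e-03,  8.99996323e+01]), 'qd': array([ 0.04317735,  0.11398377, -0.11549699, -0.02985699,  0.02917927,
       -0.05451098]), 'joint_efforts': array([-7.84336316e-04, -5.20379233e+01,  4.64814019e+01,  1.56145217e-02,
       -4.10439554e-05,  1.09933033e-06]), 'ee_pos': array([0.15183309, 0.52836186, 0.20779395]), 'tcp_rot': array([-9.00022783e+01,  7.46777127e-02,  7.39688063e+01]), 'wrist_force': array([-0.61485169, -0.32400195,  0.4553477 ]), 'torque': array([ 0.00010835, -0.01216228, -0.00356222]), 'opening': 0.08533746296085724}
{'K': array([[588.66843893,   0.        , 321.60115001],
       [  0.        , 588.66843893, 246.6256218 ],
       [  0.        ,   0.        ,   1.        ]]), 'dist_coeffs': array([0.03455892, 0.        , 0.        , 0.        , 0.        ]), 'view': array([[ 0.04709545, -0.99887595, -0.00537162, -0.21117611],
       [ 0.97722996,  0.04495973,  0.20736496, -0.52838254],
       [-0.20689036, -0.01501525,  0.97824891, -1.46683216],
       [ 0.        ,  0.        ,  0.        ,  1.        ]])}
{'K': array([[475.47837888,   0.        , 319.54067708],
       [  0.        , 475.47837888, 235.68285584],
       [  0.        ,   0.        ,   1.        ]]), 'dist_coeffs': array([-0.09110786,  0.        ,  0.        ,  0.        ,  0.        ]), 'view': array([[-0.98294016, -0.18258902,  0.02213358,  0.49303375],
       [ 0.11832664, -0.53563882,  0.83611593, -0.21644616],
       [-0.14080999,  0.82447092,  0.54810606, -0.87930629],
       [ 0.        ,  0.        ,  0.        ,  1.        ]])}
```

View pics/top0.png

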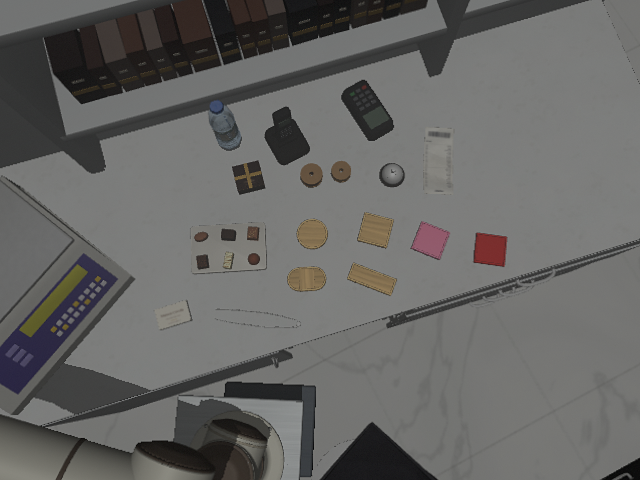

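View pics/side0.png

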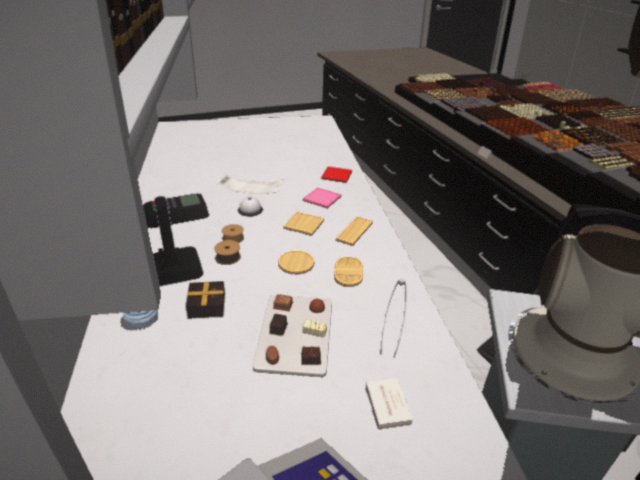

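```bash
python3 - <<'E'
import cv2,numpy as np
t=cv2.imread("pics/top0.png");s=cv2.imread("pics/side0.png")
a=cv2.resize(t[215:280,180:275],(760,520),interpolation=cv2.INTER_CUBIC)
cv2.imwrite("pics/ct.png",cv2.convertScaleAbs(a,alpha=1.6))
b=cv2.resize(s[285:380,245:345],(600,570),interpolation=cv2.INTER_CUBIC)
cv2.imwrite("pics/cs.png",cv2.convertScaleAbs(b,alpha=1.5))
d=cv2.resize(t[200:305,270:520],(800,336),interpolation=cv2.INTER_CUBIC)
cv2.imwrite("pics/cd.png",d)
E
```

```text
(no output)
```

View pics/ct.png

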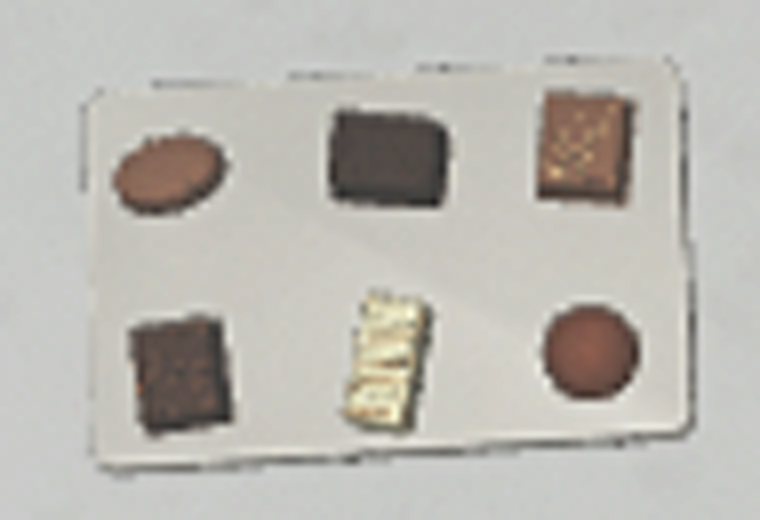

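View pics/cs.png

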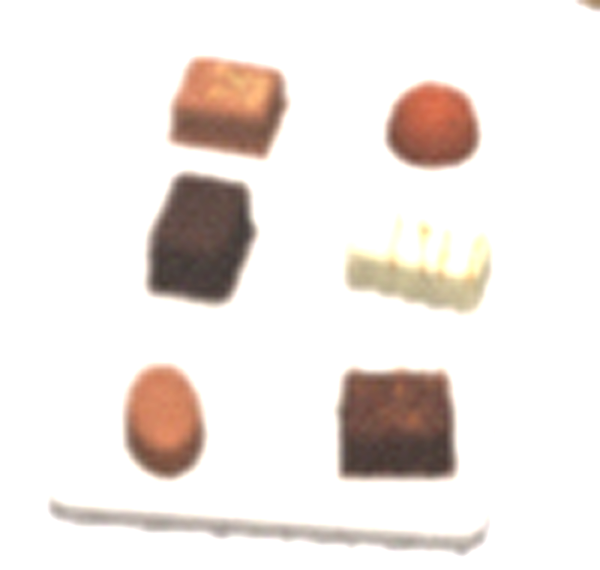

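View pics/cd.png

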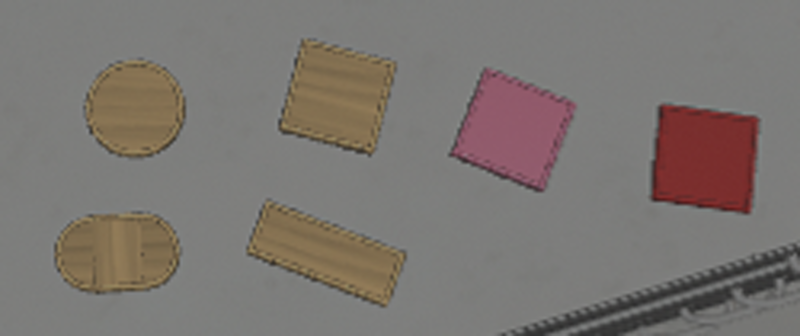

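```bash
cat > h.py <<'E'
import numpy as np,cv2
from scipy.optimize import minimize
from workcell import bot
P={n:bot.camera_params(n) for n in("top","side")}
def proj(n,X):
    p=P[n];X=np.asarray(X,float).reshape(-1,3)
    c=X@p['view'][:3,:3].T+p['view'][:3,3]
    c=c*[1,-1,-1]
    return cv2.projectPoints(c,np.zeros(3),np.zeros(3),p['K'],p['dist_coeffs'])[0].reshape(-1,2)
def ray(n,uv,z):
    p=P[n];d=cv2.undistortPoints(np.array([[uv]],float),p['K'],p['dist_coeffs'])[0,0]
    R=p['view'][:3,:3];o=-R.T@p['view'][:3,3];v=R.T@np.array([d[0],-d[1],-1])
    return o+v*(z-o[2])/v[2]
a=np.linspace(0,2*np.pi,40,endpoint=False)
def el(w,h):return np.c_[w/2*np.cos(a),h/2*np.sin(a)]
def bx(w,h):return np.array([[-w,-h],[w,-h],[w,h],[-w,h]])/2.
def ext(s,z0,z1):return np.r_[np.c_[s,np.full(len(s),z0)],np.c_[s,np.full(len(s),z1)]]
def stad(w,h):
    r=w/2;c=np.c_[r*np.cos(a),r*np.sin(a)];c[:,1]+=np.where(c[:,1]>0,1,-1)*(h/2-r);return c
dome=np.vstack([np.c_[el(32*np.cos(t),32*np.cos(t)),np.full(40,20*np.sin(t))] for t in np.linspace(0,1.55,8)])
M={'dome':dome,'oval':np.r_[ext(el(25,38),0,9),ext(el(21,34),14,14)],'block':ext(bx(29,38),0,25),'bar':ext(bx(44,22),0,19),
'dark_nut':ext(bx(36,30),0,21),'milk_nut':ext(bx(36,31),0,20),
'round_dish':ext(el(84,84),0,10),'oval_dish':ext(stad(64,104),0,10),'square_dish':ext(bx(82,82),0,10),'long_dish':ext(bx(48,124),0,10)}
S=8
def render(n,name,x,z):
    c,s=np.cos(x[2]),np.sin(x[2]);m=M[name]/1000.
    X=np.c_[m[:,0]*c-m[:,1]*s+x[0],m[:,0]*s+m[:,1]*c+x[1],m[:,2]+z]
    return proj(n,X)
def cost(x,name,z,masks):
    t=0
    for n,(mk,o) in masks.items():
        p=render(n,name,x,z);h=cv2.convexHull(p.astype(np.float32)).reshape(-1,2)
        H,W=mk.shape;im=np.zeros((H*S,W*S),np.uint8)
        cv2.fillPoly(im,[np.round(((h-o+.5)*S-.5)*16).astype(np.int32)],1,shift=4)
        r=cv2.resize(im.astype(np.float32),(W,H),interpolation=cv2.INTER_AREA)
        t+=((r-mk)**2).sum()/max(mk.sum(),1)
    return t
def fit(name,masks,z,x0):
    mm={}
    for n,m in masks.items():
        ys,xs=np.where(m);x1,y1=xs.min()-15,ys.min()-15;x1=max(x1,0);y1=max(y1,0)
        mm[n]=(m[y1:ys.max()+15,x1:xs.max()+15].astype(np.float32),np.array([x1,y1]))
    best=None
    for yaw in ([0] if name in('dome','round_dish') else np.radians(np.arange(0,180,30))):
        s0=np.array([x0[0],x0[1],yaw])
        r=minimize(cost,s0,args=(name,z,mm),method='Nelder-Mead',options=dict(initial_simplex=s0+np.array([[0,0,0],[.006,0,0],[0,.006,0],[0,0,.3]]),xatol=1e-4,fatol=1e-4,maxiter=150))
        if best is None or r.fun<best.fun:best=r
    return best
def comp(m,xy):
    k,l=cv2.connectedComponents(m.astype(np.uint8));v=l[int(round(xy[1])),int(round(xy[0]))]
    return l==v if v else m
E
cat > meas.py <<'E'
import sys;from h import *;import pickle
names=sys.argv[1:] 
G={'dome':(254,259),'oval':(201,237),'block':(228,235),'bar':(228,260),'dark_nut':(203,261),'milk_nut':(253,233),'round_dish':(312,234),'oval_dish':(307,279),'square_dish':(376,230),'long_dish':(372,278)}
im={n:bot.camera(n) for n in("top","side")}
out={}
for k,g in G.items():
    z=0 if 'dish' in k else .01
    x0=ray('top',g,z+.01); mk={}
    for n in('top','side'):
        e=proj(n,[x0])[0]
        for d in bot.trace(n,k):
            if np.hypot(*(np.array(d['xy'])-e))<9: mk[n]=d['mask'];break
    out[k]=mk
    res=[]
    for sub in (['top'],['side'],['top','side']):
        if all(s in mk for s in sub):
            r=fit(k,{s:mk[s] for s in sub},z,x0)
            print(k,sub,np.round(r.x[:2],4),round(np.degrees(r.x[2])%180,1),round(r.fun,3))
pickle.dump(out,open('masks.pkl','wb'))
print(bot.get_obs()['time'])
E
python3 meas.py
```

```text
dome ['top'] [ 0.5065 -0.0066] 9.3 0.017
dome ['side'] [ 0.5094 -0.0079] 5.7 0.018
dome ['top', 'side'] [ 0.5079 -0.0069] 7.5 0.159
oval ['side'] [0.5631 0.1375] 20.0 0.114
block ['top'] [0.5655 0.0629] 33.8 0.293
block ['side'] [0.5693 0.0688] 1.8 0.136
block ['top', 'side'] [0.5684 0.0661] 2.9 0.539
bar ['top'] [0.4976 0.0576] 179.7 0.213
bar ['side'] [0.5014 0.0597] 175.5 0.096
bar ['top', 'side'] [0.5009 0.0588] 175.7 0.371
dark_nut ['top'] [0.4901 0.1258] 16.7 0.066
dark_nut ['side'] [0.4947 0.1277] 12.0 0.181
dark_nut ['top', 'side'] [0.4927 0.1267] 9.4 0.387
milk_nut ['top'] [ 0.5723 -0.0007] 3.6 0.307
milk_nut ['side'] [0.5759 0.0015] 13.1 0.236
milk_nut ['top', 'side'] [ 0.5758 -0.0009] 9.6 0.585
round_dish ['top'] [ 0.5829 -0.1582] 9.8 0.025
round_dish ['side'] [ 0.5851 -0.1588] 166.8 0.098
round_dish ['top', 'side'] [ 0.5836 -0.1582] 14.2 0.135
oval_dish ['top'] [ 0.4604 -0.1486] 7.3 0.016
oval_dish ['side'] [ 0.4633 -0.1481] 0.1 0.055
oval_dish ['top', 'side'] [ 0.4618 -0.1483] 3.0 0.127
square_dish ['top'] [ 0.602  -0.3265] 77.3 0.032
square_dish ['side'] [ 0.6062 -0.3273] 77.7 0.07
square_dish ['top', 'side'] [ 0.6033 -0.3267] 76.8 0.136
long_dish ['top'] [ 0.4678 -0.3209] 160.3 0.08
long_dish ['side'] [ 0.4703 -0.3223] 161.9 0.09
long_dish ['top', 'side'] [ 0.4686 -0.3219] 160.7 0.196
1.2
```

```bash
cat > seg.py <<'E'
from h import *
G={'dome':(.508,-.007),'oval':(.565,.136),'block':(.568,.065),'bar':(.500,.059),'dark_nut':(.492,.127),'milk_nut':(.573,.0)}
if __name__=='__main__':
  vis=[]
  ims={'top':cv2.imread('pics/top0.png'),'side':cv2.imread('pics/side0.png')}
  for k,g in G.items():
    mk={}
    for n in ims:
        e=proj(n,[[*g,.02]])[0].round().astype(int);r=(20 if n=='side' else 14)
        I=ims[n].astype(float);w=I[e[1]-r:e[1]+r+1,e[0]-r:e[0]+r+1]
        ring=np.r_[w[0],w[-1],w[:,0],w[:,-1]];bg=np.median(ring,0)
        d=np.abs(w-bg).max(2)
        # chroma + darkness
        ch=np.abs((w-w.mean(2,keepdims=True))-(bg-bg.mean())).max(2)
        thr=0.35*np.percentile(d,95)
        m=np.zeros(I.shape[:2],bool)
        mm=(d>thr) if k!='bar' else ((ch>12)|(d>50))
        m[e[1]-r:e[1]+r+1,e[0]-r:e[0]+r+1]=mm
        nl,l,st,_=cv2.connectedComponentsWithStats(m.astype(np.uint8))
        v=l[e[1]-3:e[1]+4,e[0]-3:e[0]+4];v=np.bincount(v[v>0]).argmax()
        m=l==v;mk[n]=m
    for sub in (['top'],['side']):
        f=fit(k,{s:mk[s] for s in sub},.01,g);n=sub[0]
        print(k,sub,np.round(f.x[:2],4),round(np.degrees(f.x[2])%180,1),round(f.fun,3),mk[n].sum())
        c=np.array(g);e=proj(n,[[*g,.02]])[0].round().astype(int)
        cr=ims[n][e[1]-20:e[1]+20,e[0]-20:e[0]+20];Z=6
        cr=cv2.convertScaleAbs(cv2.resize(cr,None,fx=Z,fy=Z),alpha=1.5)
        mc=cv2.resize(mk[n][e[1]-20:e[1]+20,e[0]-20:e[0]+20].astype(np.uint8),None,fx=Z,fy=Z,interpolation=0)
        cs,_=cv2.findContours(mc,0,1);cv2.drawContours(cr,cs,-1,(0,255,0),1)
        h=cv2.convexHull(render(n,k,f.x,.01).astype(np.float32)).reshape(-1,2)
        cv2.polylines(cr,[((h-e+20+.5)*Z).astype(np.int32)],1,(0,0,255),1);vis.append(cv2.resize(cr,(190,190)))
  cv2.imwrite('pics/seg.png',np.vstack([np.hstack(vis[i:i+4]) for i in(0,4,8)]))
E
python3 seg.py
```

```text
dome ['top'] [ 0.5064 -0.0067] 11.5 0.025 121
dome ['side'] [ 0.5092 -0.0075] 13.2 0.046 200
oval ['top'] [0.5593 0.137 ] 19.6 0.031 119
oval ['side'] [0.5623 0.1381] 22.0 0.056 223
block ['top'] [0.5658 0.0635] 2.9 0.109 171
block ['side'] [0.5688 0.069 ] 6.8 0.178 336
bar ['top'] [0.4951 0.0576] 179.1 0.86 87
bar ['side'] [0.5005 0.0605] 2.6 0.131 326
dark_nut ['top'] [0.4905 0.1258] 12.9 0.096 169
dark_nut ['side'] [0.4948 0.1276] 12.2 0.171 358
milk_nut ['top'] [ 0.574  -0.0012] 178.4 0.081 169
milk_nut ['side'] [0.5764 0.0025] 7.9 0.154 288
```

View pics/seg.png

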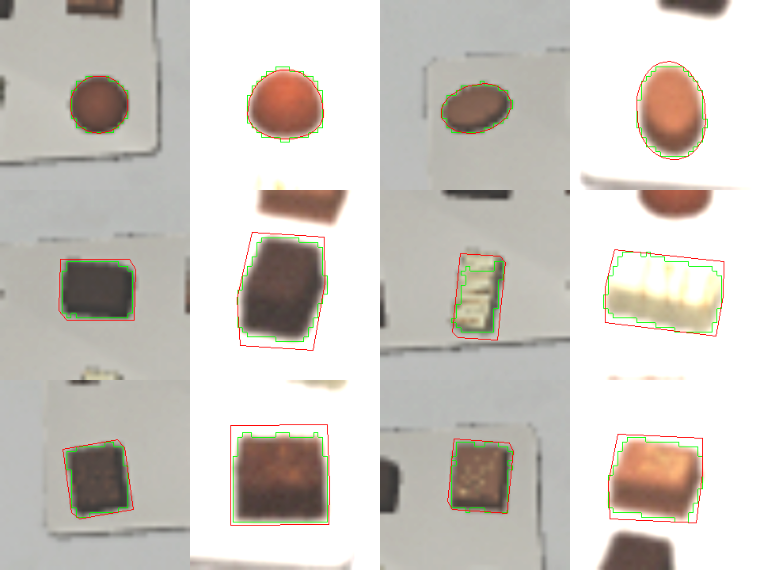

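```bash
cat > f2.py <<'E'
from h import *;import pickle
from scipy.optimize import minimize_scalar
mk=pickle.load(open('masks.pkl','rb'))
G={'block':(.567,.065),'bar':(.499,.059),'dark_nut':(.492,.127),'milk_nut':(.574,.0)}
D={'block':(29,38,25),'bar':(44,22,19),'dark_nut':(36,30,21),'milk_nut':(36,31,20)}
ims={'top':cv2.imread('pics/top0.png'),'side':cv2.imread('pics/side0.png')}
for k,g in G.items():
  w,h,t=D[k]
  for n in('top','side'):
    m=mk[k].get(n)
    if m is None: print(k,n,'no');continue
    for sh in(3,6):
        M[k]=np.r_[ext(bx(w-2,h-2),0,t-4),ext(bx(w-sh,h-sh),t-1,t-1)]
        f=fit(k,{n:m},.01,g);print(k,n,sh,m.sum(),np.round(f.x[:2],4),round(np.degrees(f.x[2])%180,1),round(f.fun,3))
E
python3 f2.py
```

```text
block top 3 147 [0.5662 0.0636] 176.0 0.143
block top 6 147 [0.5661 0.0639] 175.8 0.141
block side 3 360 [0.5693 0.0683] 177.3 0.043
block side 6 360 [0.5695 0.0672] 177.0 0.033
bar top 3 133 [0.4983 0.0585] 175.0 0.078
bar top 6 133 [0.4987 0.0585] 175.2 0.077
bar side 3 341 [0.5017 0.0595] 173.5 0.041
bar side 6 341 [0.5018 0.0588] 173.2 0.046
dark_nut top 3 177 [0.4907 0.1264] 15.7 0.044
dark_nut top 6 177 [0.4905 0.1264] 16.5 0.047
dark_nut side 3 354 [0.4948 0.128 ] 10.9 0.061
dark_nut side 6 354 [0.4946 0.1278] 11.2 0.042
milk_nut top 3 135 [ 0.5742 -0.0011] 1.6 0.157
milk_nut top 6 135 [ 0.575  -0.0008] 175.8 0.148
milk_nut side 3 258 [5.765e-01 5.000e-04] 6.2 0.124
milk_nut side 6 258 [ 5.766e-01 -5.000e-04] 1.5 0.096
```

```bash
python3 -m jog '[{"rotation":[0,0,0],"travel":[0,0,40],"jaw":0.2},{"rotation":[0,0,0],"travel":[10,0,40],"jaw":0.2},{"rotation":[0,0,-4],"travel":[25,-40,0],"jaw":0.2},{"rotation":[0,0,-4],"travel":[25,-40,0],"jaw":0.2},{"rotation":[0,0,-4],"travel":[25,-40,0],"jaw":0.2},{"rotation":[0,0,-4],"travel":[25,-40,0],"jaw":0.2},{"rotation":[0,0,-4],"travel":[25,-40,0],"jaw":0.2},{"rotation":[0,0,-4],"travel":[25,-40,0],"jaw":0.2}]' 20
python3 -m jog '[{"rotation":[0,0,-5],"travel":[28,-42,0],"jaw":0.2},{"rotation":[0,0,0],"travel":[28,-42,0],"jaw":0.2},{"rotation":[0,0,0],"travel":[28,-42,0],"jaw":0.2},{"rotation":[0,0,0],"travel":[28,-42,-40],"jaw":0.2},{"rotation":[0,0,0],"travel":[28,-42,-40],"jaw":0.2},{"rotation":[0,0,0],"travel":[28,-42,-40],"jaw":0.2},{"rotation":[0,0,0],"travel":[28,-42,-40],"jaw":0.2},{"rotation":[0,0,0],"travel":[0,0,-30],"jaw":0.2}]'
```

```text
time: 2.2
ee_pos: [0.3125, 0.2873, 0.2886]
tcp_rot: [-90.0, -0.0, 49.8]
wrist_force: [0.8, -0.3, 0.4]
opening: 0.0508
time: 3.2
ee_pos: [0.5052, -0.003, 0.101]
tcp_rot: [-90.0, 0.1, 44.8]
wrist_force: [-0.1, 1.6, 0.8]
opening: 0.0512
```

```bash
python3 - <<'E'
from h import *
vis=[]
for n in('top','side'):
    im=bot.camera(n)[:,:,::-1].copy()
    o=bot.get_obs();t=o['ee_pos'];y=np.radians(o['tcp_rot'][2]);d=np.array([np.cos(y),np.sin(y),0])
    pts=[t,t+d*.0255+[0,0,.005],t-d*.0255+[0,0,.005]]
    uv=proj(n,pts);e=uv[0].round().astype(int);print(n,uv.round(1).tolist(),t)
    c=im[e[1]-45:e[1]+45,e[0]-45:e[0]+45];c=cv2.convertScaleAbs(cv2.resize(c,(400,400),interpolation=cv2.INTER_CUBIC),alpha=1.3)
    for p in uv: cv2.circle(c,tuple(((p-e+45+.5)*400/90).astype(int)),3,(0,0,255),1)
    vis.append(c)
cv2.imwrite('pics/cal.png',np.hstack(vis))
E
```

```text
top [[247.3, 253.3], [240.4, 245.5], [253.7, 260.3]] [ 0.50299643 -0.00189955  0.09746752]
side [[320.2, 274.3], [308.9, 276.8], [331.3, 267.8]] [ 0.50282    -0.00113568  0.09981856]
```

View pics/cal.png

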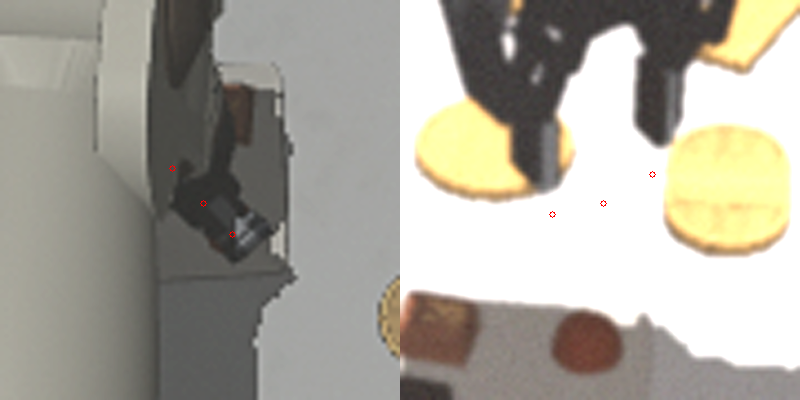

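```bash
python3 -m jog '[{"rotation":[0,0,0],"travel":[0,0,0],"jaw":0.2},{"rotation":[0,0,0],"travel":[0,0,0],"jaw":0.2}]'; python3 - <<'E'
from h import *
for i in range(8):
    bot.camera('top');o=bot.get_obs();print(o['time'],(o['ee_pos']*1e3).round(1),o['q'].round(2))
E
```

```text
time: 3.55
ee_pos: [0.5053, 0.0001, 0.1051]
tcp_rot: [-90.1, -0.1, 45.0]
wrist_force: [-0.4, -0.4, 0.6]
opening: 0.0512
3.6 [5.053e+02 1.000e-01 1.050e+02] [ 1.000e-02 -2.110e+00 -8.600e+00  8.336e+01  0.000e+00  4.499e+01]
3.65 [505.2   0.  104.7] [ 1.000e-02 -2.100e+00 -8.620e+00  8.335e+01 -0.000e+00  4.498e+01]
3.7 [505.1  -0.  104.4] [-0.   -2.09 -8.64 83.34 -0.   44.98]
3.75 [ 5.049e+02 -1.000e-01  1.041e+02] [-1.000e-02 -2.080e+00 -8.660e+00  8.334e+01 -0.000e+00  4.499e+01]
3.8 [ 5.048e+02 -2.000e-01  1.039e+02] [-2.000e-02 -2.070e+00 -8.680e+00  8.333e+01 -0.000e+00  4.498e+01]
3.85 [ 5.047e+02 -2.000e-01  1.037e+02] [-2.000e-02 -2.060e+00 -8.690e+00  8.333e+01  0.000e+00  4.499e+01]
3.9 [ 5.047e+02 -3.000e-01  1.035e+02] [-3.000e-02 -2.050e+00 -8.700e+00  8.332e+01 -0.000e+00  4.498e+01]
3.95 [ 5.046e+02 -3.000e-01  1.034e+02] [-4.000e-02 -2.040e+00 -8.710e+00  8.332e+01  0.000e+00  4.498e+01]
```

```bash
python3 -m jog '[{"rotation":[0,0,0],"travel":[0,0,-20],"jaw":0.2},{"rotation":[0,0,0],"travel":[0,0,-20],"jaw":0.2},{"rotation":[0,0,0],"travel":[0,0,0],"jaw":0.2},{"rotation":[0,0,0],"travel":[0,0,0],"jaw":0.2},{"rotation":[0,0,0],"travel":[0,0,0],"jaw":0.2},{"rotation":[0,0,0],"travel":[0,0,0],"jaw":0.2}]'; python3 - <<'E'
from h import *
vis=[]
for n in('top','side'):
    im=bot.camera(n)[:,:,::-1].copy()
    o=bot.get_obs();t=o['ee_pos'];print(t)
    y=np.radians(o['tcp_rot'][2]);d=np.array([np.cos(y),np.sin(y),0])
    pts=[t,t+d*.0255+[0,0,.005],t-d*.0255+[0,0,.005]]
    uv=proj(n,pts);e=uv[0].round().astype(int)
    c=im[e[1]-45:e[1]+45,e[0]-45:e[0]+45];c=cv2.convertScaleAbs(cv2.resize(c,(400,400),interpolation=cv2.INTER_CUBIC),alpha=1.3)
    for p in uv: cv2.circle(c,tuple(((p-e+45+.5)*400/90).astype(int)),3,(0,0,255),1)
    vis.append(c)
cv2.imwrite('pics/cal2.png',np.hstack(vis))
E
```

```text
time: 4.7
ee_pos: [0.5049, -0.0004, 0.0639]
tcp_rot: [-90.0, -0.0, 45.0]
wrist_force: [-0.5, 0.2, 0.1]
opening: 0.051
[ 5.04834145e-01 -4.12211537e-04  6.37110304e-02]
[ 5.04738157e-01 -4.22416404e-04  6.35550819e-02]
```

View pics/cal2.png

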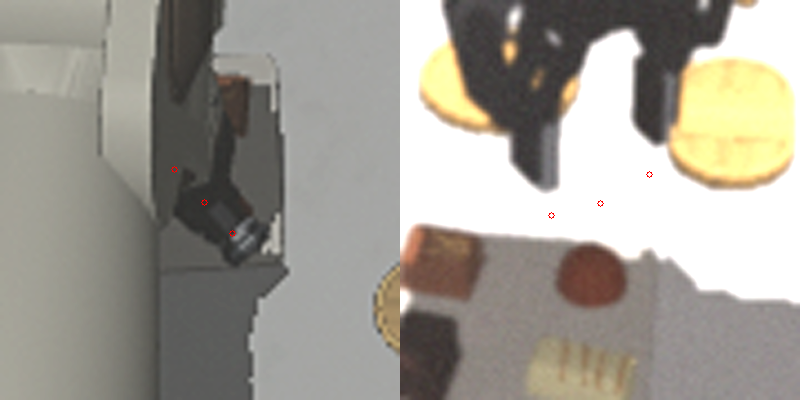

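```bash
cat > look.py <<'E'
import sys
from h import *
out=sys.argv[1];R=int(sys.argv[2]) if len(sys.argv)>2 else 45
vis=[]
for n in('top','side'):
    im=bot.camera(n)[:,:,::-1].copy()
    o=bot.get_obs();t=o['ee_pos']
    y=np.radians(o['tcp_rot'][2]);d=np.array([np.cos(y),np.sin(y),0])
    pts=[t,t+d*o['opening']/2,t-d*o['opening']/2]
    uv=proj(n,pts);e=np.clip(uv[0].round().astype(int),R,[639-R,479-R])
    c=im[e[1]-R:e[1]+R,e[0]-R:e[0]+R];c=cv2.convertScaleAbs(cv2.resize(c,(400,400),interpolation=cv2.INTER_CUBIC),alpha=1.3)
    for p in uv: cv2.circle(c,tuple(((p-e+R+.5)*400/(2*R)).astype(int)),3,(0,0,255),1)
    vis.append(c)
print((t*1e3).round(1),o['tcp_rot'].round(1),o['opening'].round(4),o['wrist_force'].round(1),o['time'])
cv2.imwrite(out,np.hstack(vis))
E
python3 -m jog '[{"rotation":[0,0,0],"travel":[3,-6.5,-10],"jaw":0.2},{"rotation":[0,0,0],"travel":[0,0,-12],"jaw":0.2},{"rotation":[0,0,0],"travel":[0,0,-12],"jaw":0.2},{"rotation":[0,0,0],"travel":[0,0,0],"jaw":0.2},{"rotation":[0,0,0],"travel":[0,0,0],"jaw":0.2}]'; python3 look.py pics/l1.png 30
```

```text
time: 5.42
ee_pos: [0.5076, -0.0068, 0.0293]
tcp_rot: [-90.0, 0.0, 45.0]
wrist_force: [0.7, -0.3, -0.2]
opening: 0.0517Traceback (most recent call last):
  File "look.py", line 14, in <module>
    print((t*1e3).round(1),o['tcp_rot'].round(1),o['opening'].round(4),o['wrist_force'].round(1),o['time'])
                                                 ^^^^^^^^^^^^^^^^^^
AttributeError: 'float' object has no attribute 'round'
```

```bash
sed -i "s/o\['opening'\].round(4)/round(o['opening'],4)/" look.py; python3 look.py pics/l1.png 30
```

```text
[507.9  -6.9  29.6] [-90.  -0.  45.] 0.0511 [ 0.6 -0.8 -0.7] 5.625
```

View pics/l1.png

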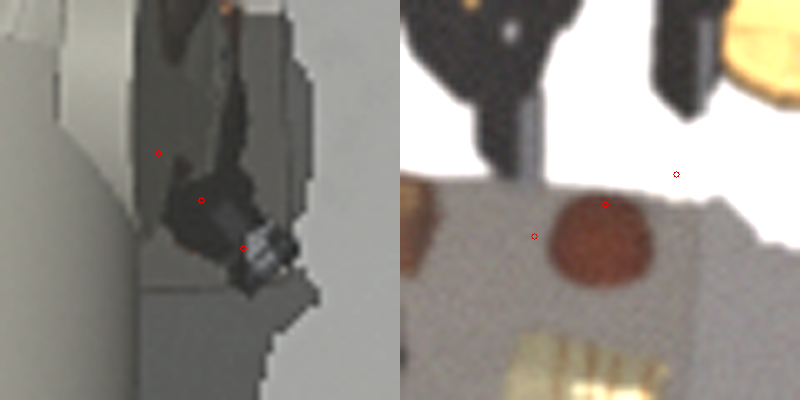

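```bash
python3 -m jog '[{"rotation":[0,0,0],"travel":[0,0,-8],"jaw":0.2},{"rotation":[0,0,0],"travel":[0,0,-8],"jaw":0.2},{"rotation":[0,0,0],"travel":[0,0,0],"jaw":0.2},{"rotation":[0,0,0],"travel":[0,0,0],"jaw":0.2}]'; python3 look.py pics/l2.png 30
```

```text
time: 6.12
ee_pos: [0.5075, -0.0069, 0.0132]
tcp_rot: [-90.0, 0.0, 45.0]
wrist_force: [-0.5, -0.2, -0.1]
opening: 0.0514
[507.7  -6.9  13.4] [-90.  -0.  45.] 0.051 [-0.1  0.2  0.4] 6.225
```

View pics/l2.png

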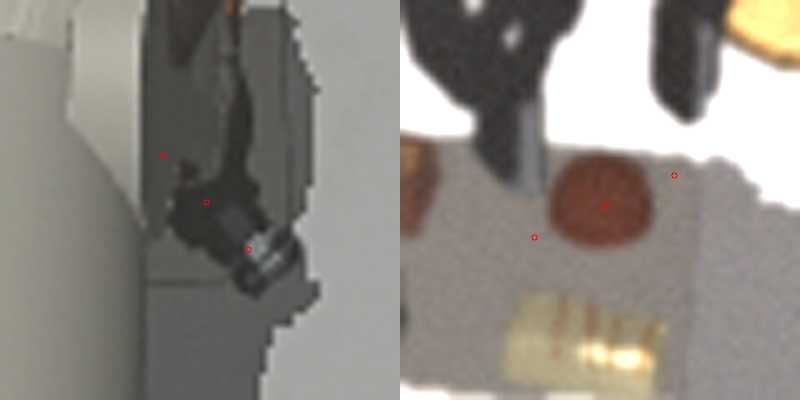

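```bash
python3 -m jog '[{"rotation":[0,0,0],"travel":[0,0,0],"jaw":-0.1},{"rotation":[0,0,0],"travel":[0,0,0],"jaw":-0.1},{"rotation":[0,0,0],"travel":[0,0,0],"jaw":-0.1}]'; python3 look.py pics/l3.png 30
```

```text
time: 6.6
ee_pos: [0.5076, -0.0069, 0.0133]
tcp_rot: [-90.0, -0.0, 45.0]
wrist_force: [0.1, -0.3, 0.3]
opening: 0.0385
[507.6  -6.9  13.3] [-90.  -0.  45.] 0.0382 [ 0.2  1.  -0.4] 6.7
```

View pics/l3.png

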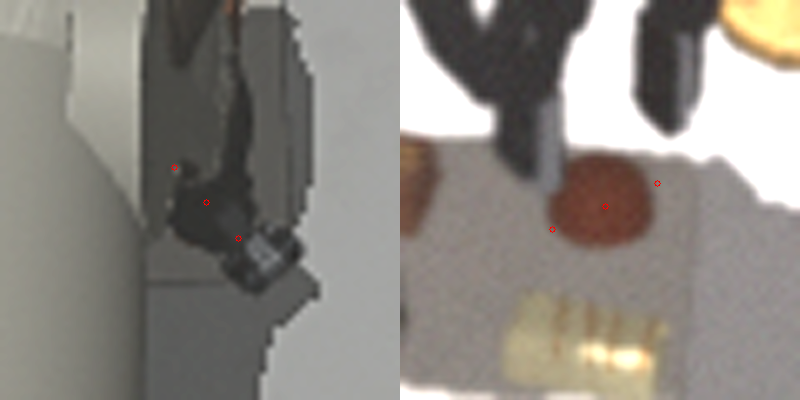

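```bash
python3 -m jog '[{"rotation":[0,0,0],"travel":[0,0,0],"jaw":0.05},{"rotation":[0,0,0],"travel":[0,0,-3],"jaw":0.05},{"rotation":[0,0,0],"travel":[0,0,0],"jaw":0.05},{"rotation":[0,0,0],"travel":[0,0,0],"jaw":0.05}]'; python3 look.py pics/l4.png 30
```

```text
time: 7.2
ee_pos: [0.5075, -0.0069, 0.0102]
tcp_rot: [-90.0, 0.0, 45.0]
wrist_force: [0.7, -0.7, 0.1]
opening: 0.0451
[507.6  -6.9  10.3] [-90.  -0.  45.] 0.0448 [-0.8 -0.6 -0.2] 7.3
```

View pics/l4.png

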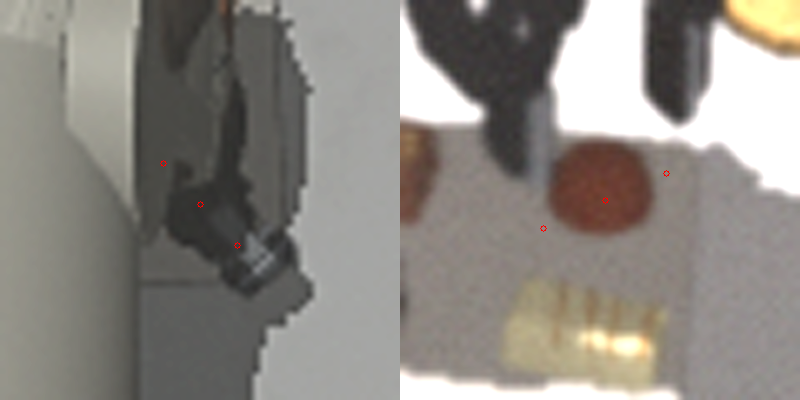

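```bash
python3 -m jog '[{"rotation":[0,0,0],"travel":[0,0,-3],"jaw":0.05},{"rotation":[0,0,0],"travel":[0,0,0],"jaw":0.05},{"rotation":[0,0,0],"travel":[0,0,0],"jaw":0.05}]';python3 -m jog '[{"rotation":[0,0,0],"travel":[0,0,-3],"jaw":0.05},{"rotation":[0,0,0],"travel":[0,0,0],"jaw":0.05},{"rotation":[0,0,0],"travel":[0,0,0],"jaw":0.05}]'; python3 look.py pics/l5.png 30
```

```text
time: 7.68
ee_pos: [0.5075, -0.0069, 0.0072]
tcp_rot: [-90.0, 0.0, 45.0]
wrist_force: [0.1, -0.1, -0.3]
opening: 0.045
time: 8.05
ee_pos: [0.5075, -0.0069, 0.0042]
tcp_rot: [-90.0, 0.0, 45.0]
wrist_force: [-0.2, -0.4, 0.7]
opening: 0.0449
[507.6  -6.9   4.3] [-90.  -0.  45.] 0.045 [ 0.1  0.5 -0.1] 8.15
```

View pics/l5.png

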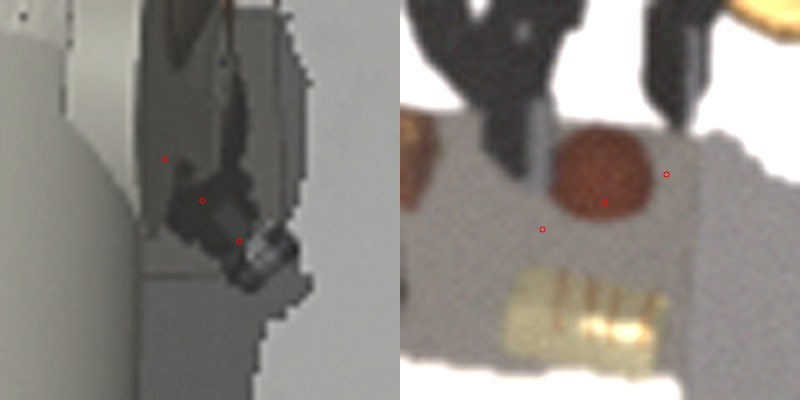

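```bash
python3 -m jog '[{"rotation":[0,0,0],"travel":[0,0,-2],"jaw":0.05},{"rotation":[0,0,0],"travel":[0,0,-1],"jaw":0.05},{"rotation":[0,0,0],"travel":[0,0,0],"jaw":0.05}]';python3 -m jog '[{"rotation":[0,0,0],"travel":[0,0,0],"jaw":-0.1},{"rotation":[0,0,0],"travel":[0,0,0],"jaw":-0.1},{"rotation":[0,0,0],"travel":[0,0,0],"jaw":-0.1}]'; python3 look.py pics/l6.png 30
```

```text
time: 8.52
ee_pos: [0.5074, -0.0069, 0.001]
tcp_rot: [-90.0, 0.0, 45.0]
wrist_force: [-0.4, 0.5, 0.3]
opening: 0.0445
time: 8.9
ee_pos: [0.5076, -0.0069, 0.0012]
tcp_rot: [-90.0, -0.0, 45.0]
wrist_force: [0.8, 0.1, 0.6]
opening: 0.0382
[507.6  -6.9   1.2] [-90.  -0.  45.] 0.0385 [-0.3  0.8  1. ] 9.0
```

View pics/l6.png

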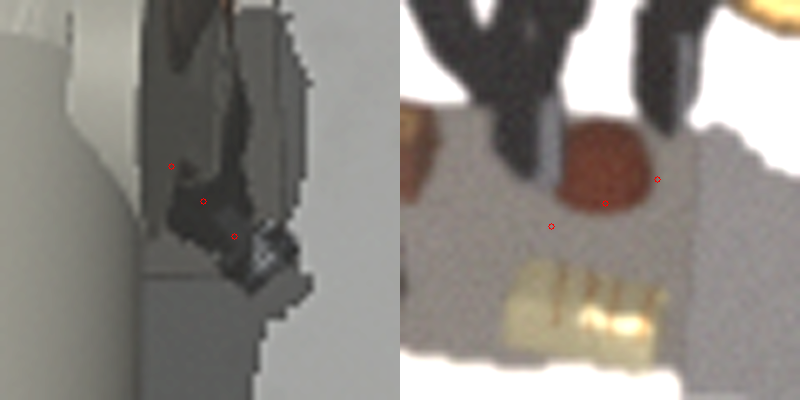

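```bash
python3 -m jog '[{"rotation":[0,0,0],"travel":[0,0,-2],"jaw":-0.1},{"rotation":[0,0,0],"travel":[0,0,0],"jaw":-0.3},{"rotation":[0,0,0],"travel":[0,0,0],"jaw":-0.5},{"rotation":[0,0,0],"travel":[0,0,0],"jaw":-0.5},{"rotation":[0,0,0],"travel":[0,0,0],"jaw":-0.5}]' 20; python3 look.py pics/l7.png 30
```

```text
time: 9.62
ee_pos: [0.5081, -0.0072, 0.0011]
tcp_rot: [-90.1, -0.1, 45.0]
wrist_force: [-5.9, -1.8, 15.6]
opening: 0.0221
[508.1  -7.2   1.1] [-90.1  -0.1  45. ] 0.0222 [-5.6 -1.8 14.7] 9.725
```

View pics/l7.png

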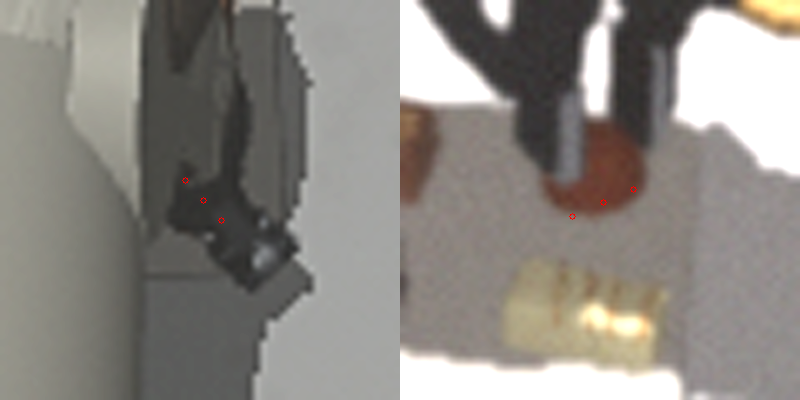

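```bash
python3 -m jog '[{"rotation":[0,0,0],"travel":[0,0,0],"jaw":0.05},{"rotation":[0,0,0],"travel":[0,0,0],"jaw":0.05},{"rotation":[0,0,0],"travel":[0,0,-3],"jaw":0.05},{"rotation":[0,0,0],"travel":[0,0,0],"jaw":0.05},{"rotation":[0,0,0],"travel":[0,0,0],"jaw":0.05}]'; python3 look.py pics/l8.png 30
```

```text
time: 10.35
ee_pos: [0.5075, -0.0069, -0.004]
tcp_rot: [-90.0, 0.0, 45.0]
wrist_force: [0.0, -0.2, -0.0]
opening: 0.0451
[507.6  -6.9  -3.8] [-90.   0.  45.] 0.0448 [-0.3  1.7  0.6] 10.45
```

View pics/l8.png

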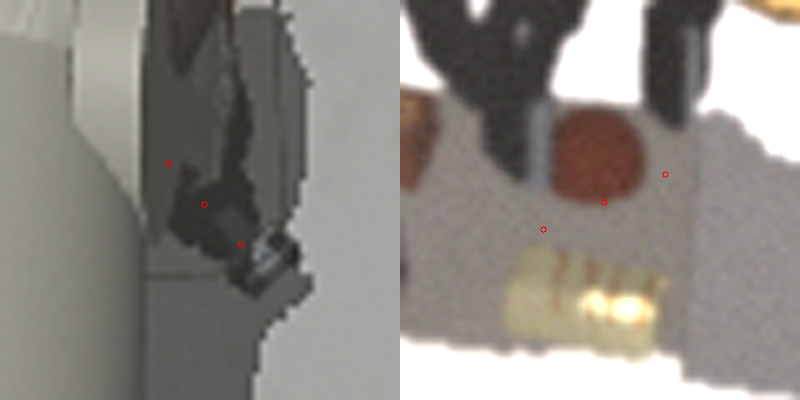

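```bash
for i in 1 2; do python3 -m jog '[{"rotation":[0,0,0],"travel":[0,0,-2],"jaw":0.05},{"rotation":[0,0,0],"travel":[0,0,0],"jaw":0.05},{"rotation":[0,0,0],"travel":[0,0,0],"jaw":0.05}]'; done; python3 look.py pics/l9.png 30
```

```text
time: 10.82
ee_pos: [0.5075, -0.0069, -0.0058]
tcp_rot: [-90.0, 0.0, 45.0]
wrist_force: [-1.1, 0.6, -0.6]
opening: 0.0448
time: 11.2
ee_pos: [0.5075, -0.0069, -0.0078]
tcp_rot: [-90.0, 0.0, 45.0]
wrist_force: [0.0, 0.0, -0.4]
opening: 0.0445
[507.6  -6.9  -7.7] [-90.  -0.  45.] 0.0447 [-0.1  0.  -0.4] 11.3
```

View pics/l9.png

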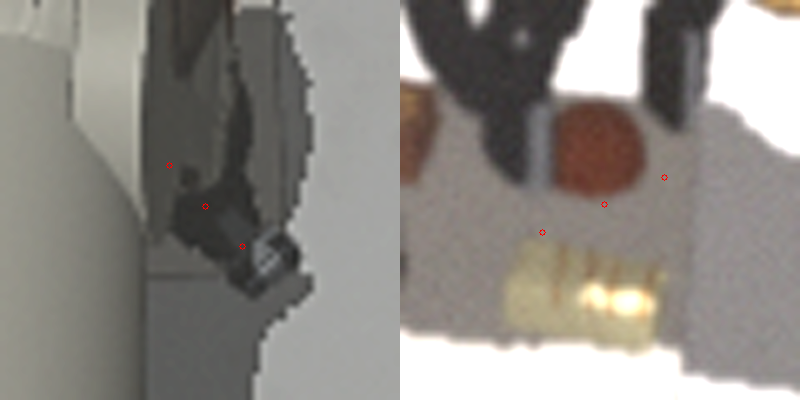

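```bash
python3 -m jog '[{"rotation":[0,0,0],"travel":[0,0,0],"jaw":-0.15},{"rotation":[0,0,0],"travel":[0,0,0],"jaw":-0.15},{"rotation":[0,0,0],"travel":[0,0,0],"jaw":-0.15}]'; python3 -m jog '[{"rotation":[0,0,0],"travel":[0,0,0],"jaw":-0.3},{"rotation":[0,0,0],"travel":[0,0,0],"jaw":-0.4},{"rotation":[0,0,0],"travel":[0,0,0],"jaw":-0.4}]' 20; python3 look.py pics/l10.png 30
```

```text
time: 11.68
ee_pos: [0.5076, -0.0069, -0.0078]
tcp_rot: [-90.0, -0.0, 45.0]
wrist_force: [-0.1, 1.9, 0.6]
opening: 0.0364
time: 12.05
ee_pos: [0.5075, -0.007, -0.0076]
tcp_rot: [-90.0, 0.0, 45.0]
wrist_force: [-2.0, -0.9, 3.7]
opening: 0.028
[507.6  -7.   -7.6] [-90.   0.  45.] 0.0278 [-2.9 -0.9  4.5] 12.15
```

View pics/l10.png

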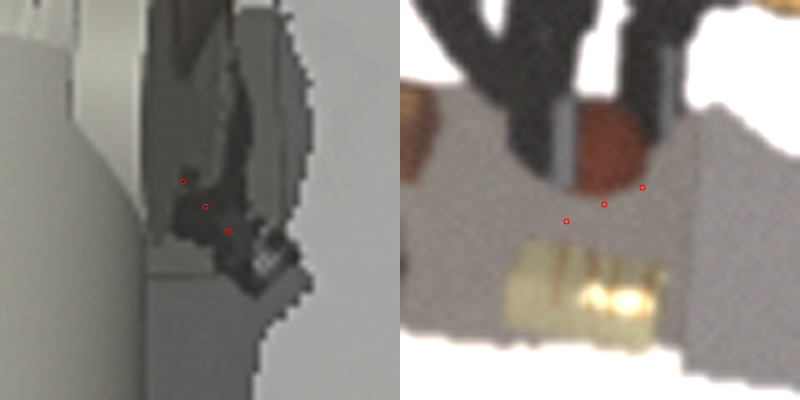

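```bash
python3 -m jog '[{"rotation":[0,0,0],"travel":[0,0,0],"jaw":-0.05},{"rotation":[0,0,0],"travel":[0,0,0],"jaw":-0.05},{"rotation":[0,0,0],"travel":[0,0,-2],"jaw":-0.05},{"rotation":[0,0,0],"travel":[0,0,0],"jaw":-0.05}]'; python3 -m jog '[{"rotation":[0,0,0],"travel":[0,0,-2],"jaw":-0.05},{"rotation":[0,0,0],"travel":[0,0,0],"jaw":-0.05},{"rotation":[0,0,0],"travel":[0,0,0],"jaw":-0.05}]';  python3 -m jog '[{"rotation":[0,0,0],"travel":[0,0,0],"jaw":-0.3},{"rotation":[0,0,0],"travel":[0,0,0],"jaw":-0.4},{"rotation":[0,0,0],"travel":[0,0,0],"jaw":-0.4}]' 20; python3 look.py pics/l11.png 30
```

```text
time: 12.65
ee_pos: [0.5074, -0.0069, -0.0101]
tcp_rot: [-90.0, 0.0, 45.0]
wrist_force: [0.7, 0.0, 0.4]
opening: 0.0406
time: 13.02
ee_pos: [0.5076, -0.0069, -0.0118]
tcp_rot: [-90.0, 0.0, 45.0]
wrist_force: [0.0, -0.4, -0.6]
opening: 0.0407
time: 13.4
ee_pos: [0.5077, -0.0069, -0.0115]
tcp_rot: [-90.0, -0.0, 45.0]
wrist_force: [0.8, 1.6, 2.6]
opening: 0.0294
[507.7  -6.9 -11.6] [-90.  -0.  45.] 0.0297 [-0.1  1.3  4. ] 13.5
```

View pics/l11.png

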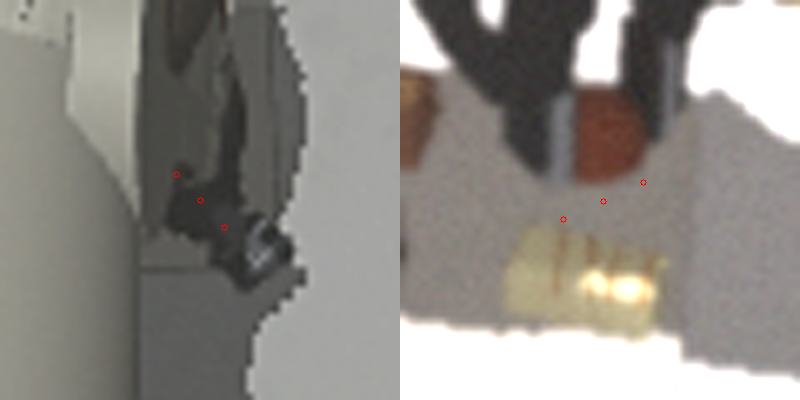

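```bash
python3 -m jog '[{"rotation":[0,0,0],"travel":[0,0,0],"jaw":-0.08},{"rotation":[0,0,0],"travel":[0,0,0],"jaw":-0.08},{"rotation":[0,0,0],"travel":[0,0,-2],"jaw":-0.08},{"rotation":[0,0,0],"travel":[0,0,0],"jaw":-0.08}]'; python3 -m jog '[{"rotation":[0,0,0],"travel":[0,0,-2],"jaw":-0.08},{"rotation":[0,0,0],"travel":[0,0,0],"jaw":-0.08},{"rotation":[0,0,0],"travel":[0,0,0],"jaw":-0.08}]';  python3 look.py pics/l12.png 30
```

```text
time: 14.0
ee_pos: [0.5075, -0.0069, -0.014]
tcp_rot: [-90.0, 0.0, 45.0]
wrist_force: [-0.4, -0.5, 1.0]
opening: 0.039
time: 14.38
ee_pos: [0.5076, -0.0069, -0.0142]
tcp_rot: [-90.0, -0.0, 45.0]
wrist_force: [-6.7, 0.5, 14.9]
opening: 0.0393
[507.6  -6.9 -14.2] [-90.  -0.  45.] 0.0394 [-6.7  0.2 14.6] 14.475
```

View pics/l12.png

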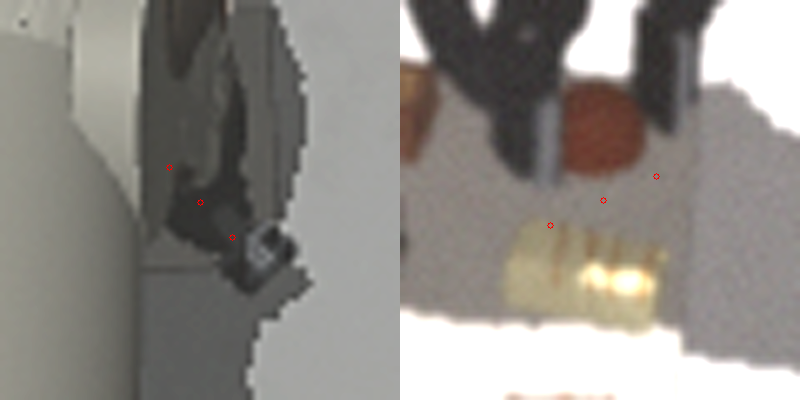

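```bash
python3 -m jog '[{"rotation":[0,0,0],"travel":[0,0,3.5],"jaw":-0.08},{"rotation":[0,0,0],"travel":[0,0,0],"jaw":-0.08},{"rotation":[0,0,0],"travel":[0,0,0],"jaw":-0.3},{"rotation":[0,0,0],"travel":[0,0,0],"jaw":-0.4},{"rotation":[0,0,0],"travel":[0,0,0],"jaw":-0.4}]' 20;  python3 -m jog '[{"rotation":[0,0,0],"travel":[0,0,10],"jaw":-0.4},{"rotation":[0,0,0],"travel":[0,0,20],"jaw":-0.4},{"rotation":[0,0,0],"travel":[0,0,0],"jaw":-0.4}]'; python3 look.py pics/l13.png 30
```

```text
time: 15.1
ee_pos: [0.5076, -0.0069, -0.0123]
tcp_rot: [-90.0, -0.0, 45.0]
wrist_force: [-0.6, 0.6, 3.6]
opening: 0.0298
time: 15.48
ee_pos: [0.5087, -0.007, 0.0193]
tcp_rot: [-90.1, -0.1, 45.0]
wrist_force: [0.6, 0.2, -0.7]
opening: 0.0295
[507.6  -6.9  17.5] [-90.  -0.  45.] 0.0296 [-0.   0.5 -0.7] 15.575
```

View pics/l13.png

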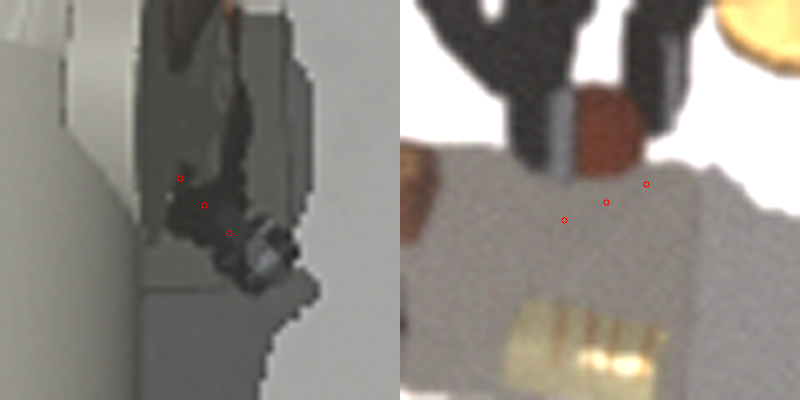

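```bash
python3 -m jog '[{"rotation":[0,0,0],"travel":[0,0,25],"jaw":-0.4},{"rotation":[0,0,0],"travel":[15,-30,0],"jaw":-0.4},{"rotation":[0,0,0],"travel":[15,-30,0],"jaw":-0.4},{"rotation":[0,0,0],"travel":[15,-30,0],"jaw":-0.4},{"rotation":[0,0,0],"travel":[15,-30,0],"jaw":-0.4},{"rotation":[0,0,0],"travel":[16,-31.5,-10],"jaw":-0.4},{"rotation":[0,0,0],"travel":[0,0,-20],"jaw":-0.4},{"rotation":[0,0,0],"travel":[0,0,-10],"jaw":-0.4}]' ; python3 -m jog '[{"rotation":[0,0,0],"travel":[0,0,-10],"jaw":-0.4},{"rotation":[0,0,0],"travel":[0,0,0],"jaw":-0.4},{"rotation":[0,0,0],"travel":[0,0,0],"jaw":-0.4},{"rotation":[0,0,0],"travel":[0,0,0],"jaw":-0.4}]'; python3 look.py pics/l14.png 30
```

```text
time: 16.58
ee_pos: [0.5824, -0.1585, 0.0004]
tcp_rot: [-89.8, 0.1, 44.9]
wrist_force: [-0.5, -0.8, 0.9]
opening: 0.0297
time: 17.08
ee_pos: [0.584, -0.1584, -0.0065]
tcp_rot: [-90.1, -0.0, 45.0]
wrist_force: [-0.1, -0.1, 0.1]
opening: 0.0295
[ 583.9 -158.4   -6.7] [-90.  -0.  45.] 0.0297 [1.  0.  0.1] 17.175
```

View pics/l14.png

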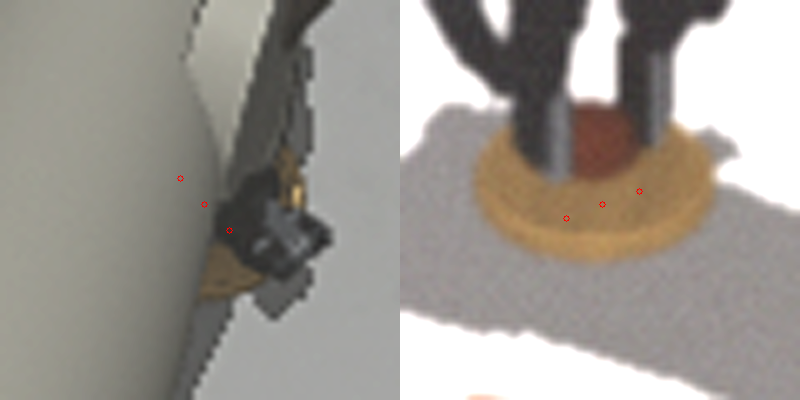

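```bash
python3 -m jog '[{"rotation":[0,0,0],"travel":[0,0,-4.5],"jaw":-0.4},{"rotation":[0,0,0],"travel":[0,0,-3],"jaw":-0.4},{"rotation":[0,0,0],"travel":[0,0,0],"jaw":-0.4},{"rotation":[0,0,0],"travel":[0,0,0],"jaw":-0.4}]'; python3 look.py pics/l15.png 30
```

```text
time: 17.68
ee_pos: [0.5835, -0.1584, -0.0142]
tcp_rot: [-90.0, -0.0, 45.0]
wrist_force: [-2.3, 0.9, 7.2]
opening: 0.0298
[ 583.5 -158.4  -14.3] [-90.  -0.  45.] 0.0296 [-2.4  0.8  6.4] 17.775
```

View pics/l15.png

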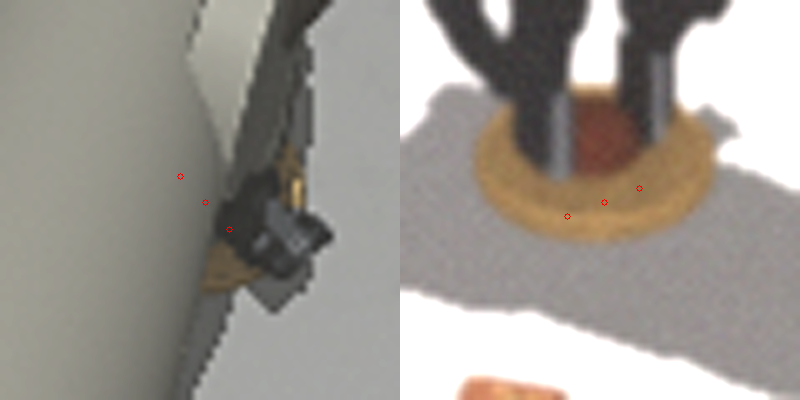

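```bash
python3 -m jog '[{"rotation":[0,0,0],"travel":[0,0,1],"jaw":-0.1},{"rotation":[0,0,0],"travel":[0,0,0],"jaw":0.05},{"rotation":[0,0,0],"travel":[0,0,10],"jaw":0.1},{"rotation":[0,0,0],"travel":[0,0,25],"jaw":0.1},{"rotation":[0,0,0],"travel":[0,0,30],"jaw":0.1},{"rotation":[0,0,8],"travel":[-14,36,0],"jaw":0.1},{"rotation":[0,0,8],"travel":[-14,36,0],"jaw":0.1},{"rotation":[0,0,8],"travel":[-14,36,0],"jaw":0.1}]'; python3 -m jog '[{"rotation":[0,0,8],"travel":[-14,36,0],"jaw":0.1},{"rotation":[0,0,7],"travel":[-14,36,0],"jaw":0.1},{"rotation":[0,0,0],"travel":[-13.3,37.4,0],"jaw":0.1},{"rotation":[0,0,0],"travel":[0,0,-20],"jaw":0.1},{"rotation":[0,0,0],"travel":[0,0,0],"jaw":0.1},{"rotation":[0,0,0],"travel":[0,0,0],"jaw":0.1}]' ; python3 look.py pics/l16.png 60
```

```text
time: 18.77
ee_pos: [0.5413, -0.0495, 0.0519]
tcp_rot: [-90.0, -0.0, 69.2]
wrist_force: [0.2, 0.7, 0.1]
opening: 0.0473
time: 19.52
ee_pos: [0.5006, 0.0587, 0.0321]
tcp_rot: [-90.0, -0.0, 83.9]
wrist_force: [0.4, -2.0, 0.8]
opening: 0.0468
[500.8  58.6  32.1] [-90.1  -0.   83.9] 0.047 [ 0.1 -0.   0.1] 19.625
```

View pics/l16.png

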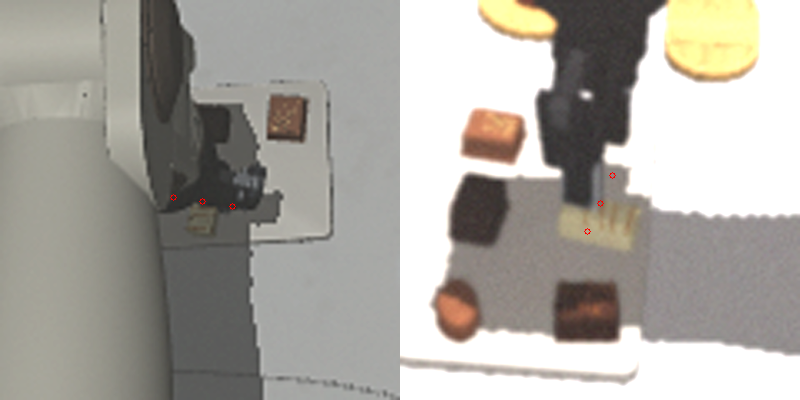

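```bash
python3 -m jog '[{"rotation":[0,0,0],"travel":[0,0,-12],"jaw":0.0},{"rotation":[0,0,0],"travel":[0,0,-12],"jaw":0.0},{"rotation":[0,0,0],"travel":[0,0,-10],"jaw":0.0},{"rotation":[0,0,0],"travel":[0,0,-8],"jaw":0.0},{"rotation":[0,0,0],"travel":[0,0,0],"jaw":0.0},{"rotation":[0,0,0],"travel":[0,0,0],"jaw":0.0}]'; python3 look.py pics/l17.png 30
```

```text
time: 20.38
ee_pos: [0.5005, 0.059, -0.0105]
tcp_rot: [-90.0, -0.0, 84.0]
wrist_force: [0.2, -0.3, -0.0]
opening: 0.0426
[500.6  59.  -10.3] [-90.  -0.  84.] 0.0428 [-0.   0.4  0.1] 20.475
```

View pics/l17.png

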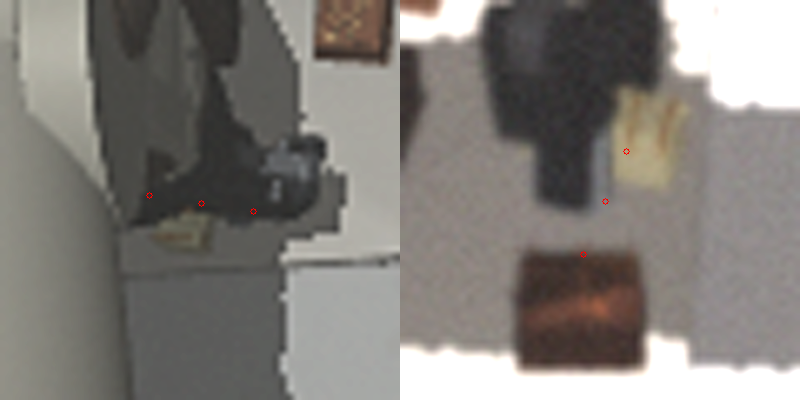

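```bash
python3 -m jog '[{"rotation":[0,0,0],"travel":[0,0,0],"jaw":-0.3},{"rotation":[0,0,0],"travel":[0,0,0],"jaw":-0.6},{"rotation":[0,0,0],"travel":[0,0,0],"jaw":-0.6},{"rotation":[0,0,0],"travel":[0,0,0],"jaw":-0.6}]' 20;  python3 -m jog '[{"rotation":[0,0,0],"travel":[0,0,10],"jaw":-0.6},{"rotation":[0,0,0],"travel":[0,0,20],"jaw":-0.6},{"rotation":[0,0,0],"travel":[0,0,20],"jaw":-0.6},{"rotation":[0,0,0],"travel":[0,0,0],"jaw":-0.6}]'; python3 look.py pics/l18.png 30
```

```text
time: 20.98
ee_pos: [0.5005, 0.059, -0.0105]
tcp_rot: [-90.0, -0.0, 84.0]
wrist_force: [-0.7, 0.1, 3.4]
opening: 0.0212
time: 21.48
ee_pos: [0.5013, 0.0591, 0.0409]
tcp_rot: [-90.2, -0.0, 84.0]
wrist_force: [0.4, -0.9, -0.5]
opening: 0.0211
[500.2  59.   38.9] [-90.   0.  84.] 0.0209 [-0.6 -0.8 -1.4] 21.575
```

View pics/l18.png

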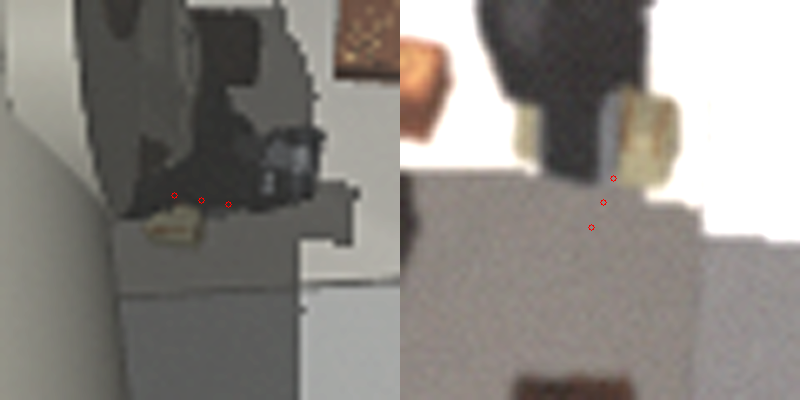

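```bash
python3 -m jog '[{"rotation":[0,0,0],"travel":[0,0,22],"jaw":-0.6},{"rotation":[0,0,7],"travel":[-3,-35,0],"jaw":-0.6},{"rotation":[0,0,7],"travel":[-3,-35,0],"jaw":-0.6},{"rotation":[0,0,7],"travel":[-3,-35,0],"jaw":-0.6},{"rotation":[0,0,7],"travel":[-3,-35,0],"jaw":-0.6},{"rotation":[0,0,7],"travel":[-3,-35,0],"jaw":-0.6},{"rotation":[0,0,7],"travel":[-3,-35,0],"jaw":-0.6},{"rotation":[0,0,7],"travel":[-3,-35,0],"jaw":-0.6}]'; python3 -m jog '[{"rotation":[0,0,7],"travel":[-3,-35,0],"jaw":-0.6},{"rotation":[0,0,7],"travel":[-3,-35,0],"jaw":-0.6},{"rotation":[0,0,7],"travel":[-3,-35,0],"jaw":-0.6},{"rotation":[0,0,7],"travel":[-1,-29,0],"jaw":-0.6},{"rotation":[0,0,0],"travel":[0,0,-25],"jaw":-0.6},{"rotation":[0,0,0],"travel":[0,0,-20],"jaw":-0.6},{"rotation":[0,0,0],"travel":[0,0,0],"jaw":-0.6},{"rotation":[0,0,0],"travel":[0,0,0],"jaw":-0.6}]' ; python3 look.py pics/l19.png 40
```

```text
time: 22.58
ee_pos: [0.4785, -0.187, 0.06]
tcp_rot: [-90.0, -0.1, 133.2]
wrist_force: [0.9, 0.8, -0.6]
opening: 0.0208
time: 23.58
ee_pos: [0.4693, -0.3199, 0.0165]
tcp_rot: [-90.0, -0.0, 161.0]
wrist_force: [0.1, -0.4, -0.0]
opening: 0.0209
[ 469.7 -320.2   17.1] [-9.00e+01  1.00e-01  1.61e+02] 0.0212 [-0.3 -0.3  0.7] 23.675
```

View pics/l19.png

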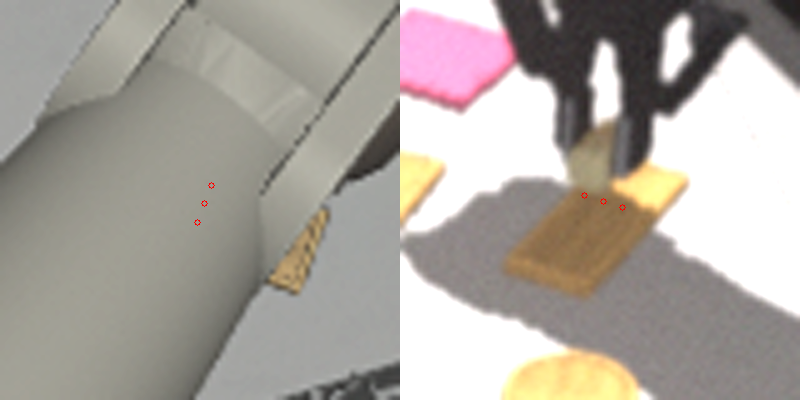

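```bash
python3 -m jog '[{"rotation":[0,0,0],"travel":[0,0,-12],"jaw":-0.6},{"rotation":[0,0,0],"travel":[0,0,-12],"jaw":-0.6},{"rotation":[0,0,0],"travel":[0,0,0],"jaw":-0.6},{"rotation":[0,0,0],"travel":[0,0,0],"jaw":-0.6}]' ; python3 look.py pics/l20.png 30
```

```text
time: 24.18
ee_pos: [0.4692, -0.32, -0.0078]
tcp_rot: [-90.0, -0.0, 161.0]
wrist_force: [0.9, -0.1, 0.3]
opening: 0.0214
[ 469.5 -320.2   -7.4] [-90.   0. 161.] 0.0209 [ 0.3 -0.5  0.5] 24.275
```

View pics/l20.png

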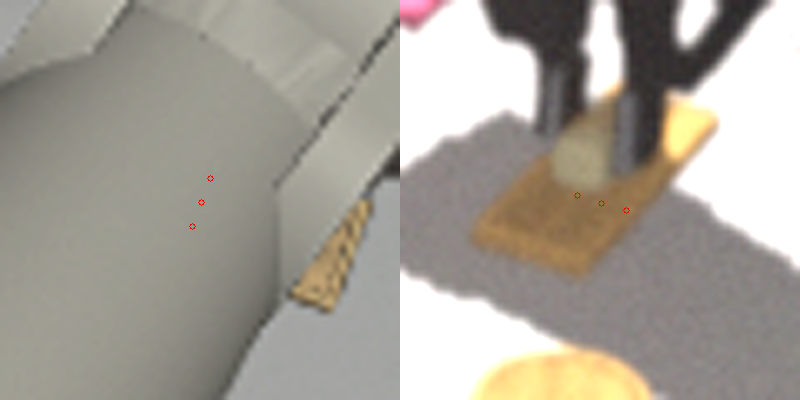

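```bash
python3 -m jog '[{"rotation":[0,0,0],"travel":[0,0,-3],"jaw":-0.6},{"rotation":[0,0,0],"travel":[0,0,-2],"jaw":-0.6},{"rotation":[0,0,0],"travel":[0,0,0],"jaw":-0.6},{"rotation":[0,0,0],"travel":[0,0,0],"jaw":-0.6}]' ; python3 look.py pics/l21.png 30
```

```text
time: 24.78
ee_pos: [0.4694, -0.3201, -0.0124]
tcp_rot: [-90.0, 0.0, 161.0]
wrist_force: [-2.2, 0.9, 5.9]
opening: 0.021
[ 469.4 -320.1  -12.4] [-90.   0. 161.] 0.0208 [-1.4  1.8  5.5] 24.875
```

View pics/l21.png

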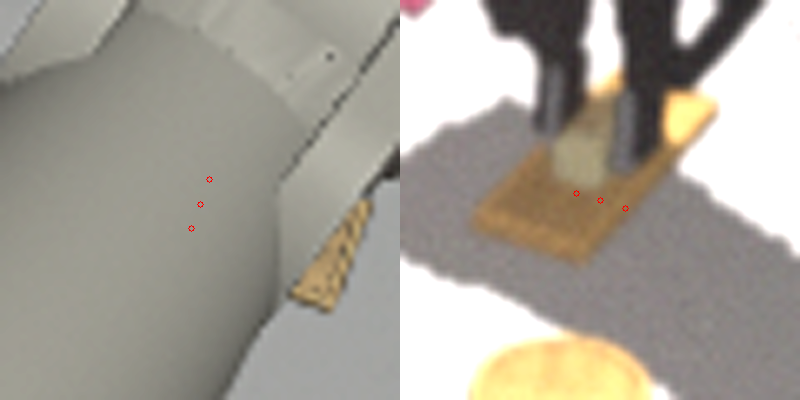

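```bash
python3 -m jog '[{"rotation":[0,0,0],"travel":[0,0,1],"jaw":-0.3},{"rotation":[0,0,0],"travel":[0,0,0],"jaw":-0.2},{"rotation":[0,0,0],"travel":[0,0,5],"jaw":-0.2},{"rotation":[0,0,0],"travel":[0,0,25],"jaw":-0.2},{"rotation":[0,0,0],"travel":[0,0,40],"jaw":0.1},{"rotation":[0,0,2],"travel":[9,35,0],"jaw":0.1},{"rotation":[0,0,2],"travel":[9,35,0],"jaw":0.1},{"rotation":[0,0,2],"travel":[9,35,0],"jaw":0.1}]'; python3 -m jog '[{"rotation":[0,0,2],"travel":[9,35,0],"jaw":0.1},{"rotation":[0,0,2],"travel":[9,35,0],"jaw":0.1},{"rotation":[0,0,2],"travel":[9,35,0],"jaw":0.1},{"rotation":[0,0,2],"travel":[9,35,0],"jaw":0.1},{"rotation":[0,0,2],"travel":[9,35,0],"jaw":0.1},{"rotation":[0,0,0],"travel":[9,35,0],"jaw":0.1},{"rotation":[0,0,0],"travel":[9,35,0],"jaw":0.1},{"rotation":[0,0,0],"travel":[8,36,0],"jaw":0.1}]'; python3 -m jog '[{"rotation":[0,0,0],"travel":[0,0,-20],"jaw":0.1},{"rotation":[0,0,0],"travel":[0,0,0],"jaw":0.1},{"rotation":[0,0,0],"travel":[0,0,0],"jaw":0.1}]'; python3 look.py pics/l22.png 60;python3 - <<'E'
import cv2
from workcell import bot
im=bot.camera('side')[:,:,::-1]
cv2.imwrite('pics/s22.png',cv2.convertScaleAbs(cv2.resize(im[150:330,230:430],(800,720)),alpha=1.2)[:600])
E
```

```text
time: 25.88
ee_pos: [0.4965, -0.2141, 0.0586]
tcp_rot: [-90.0, 0.0, 167.0]
wrist_force: [-0.4, 0.1, -0.5]
opening: 0.0465
time: 26.88
ee_pos: [0.5676, 0.0672, 0.0585]
tcp_rot: [-90.0, 0.0, 177.0]
wrist_force: [0.1, -1.3, 0.6]
opening: 0.0469
time: 27.25
ee_pos: [0.5674, 0.0657, 0.0389]
tcp_rot: [-90.0, 0.0, 176.9]
wrist_force: [-0.4, 0.8, 1.0]
opening: 0.047
[567.7  65.5  39.1] [-9.000e+01  1.000e-01  1.769e+02] 0.0468 [ 0.4 -0.4  0.7] 27.35
```

View pics/l22.png

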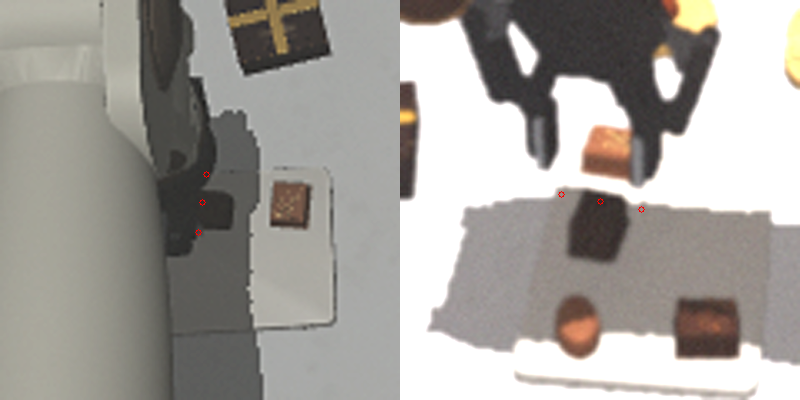

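View pics/s22.png

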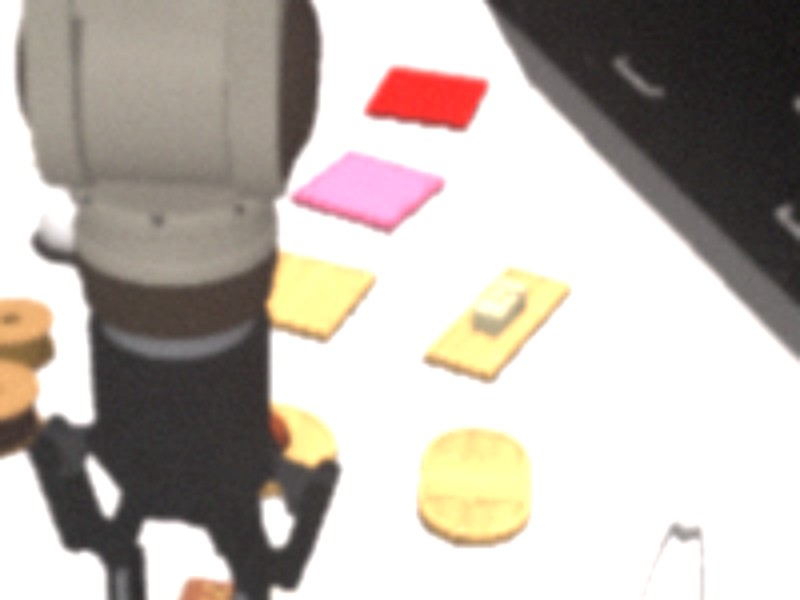

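```bash
python3 -m jog '[{"rotation":[0,0,0],"travel":[0,0,-20],"jaw":0.15},{"rotation":[0,0,0],"travel":[0,0,-15],"jaw":0.15},{"rotation":[0,0,0],"travel":[0,0,-12],"jaw":0.15},{"rotation":[0,0,0],"travel":[0,0,0],"jaw":0.15},{"rotation":[0,0,0],"travel":[0,0,0],"jaw":0.15}]'; python3 look.py pics/l23.png 30
```

```text
time: 28.02
ee_pos: [0.5676, 0.066, -0.0083]
tcp_rot: [-90.0, 0.0, 177.0]
wrist_force: [0.1, 0.1, 0.1]
opening: 0.0489
[567.7  66.   -8.1] [-9.00e+01  1.00e-01  1.77e+02] 0.0492 [ 0.6 -0.   0.8] 28.125
```

View pics/l23.png

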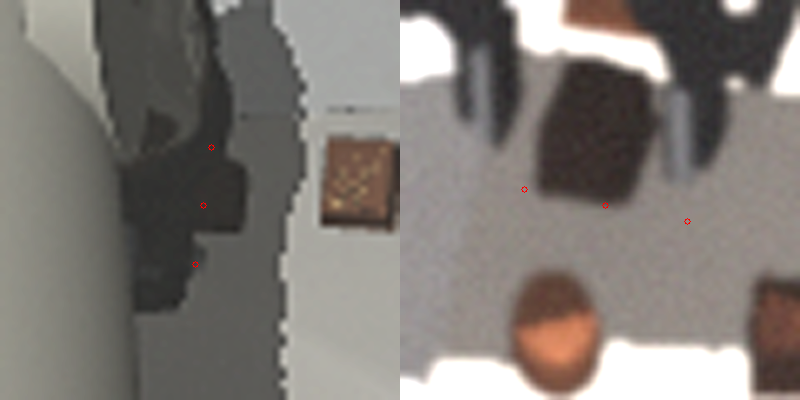

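```bash
python3 -m jog '[{"rotation":[0,0,0],"travel":[0,0,0],"jaw":-0.2},{"rotation":[0,0,0],"travel":[0,0,0],"jaw":-0.45},{"rotation":[0,0,0],"travel":[0,0,0],"jaw":-0.45},{"rotation":[0,0,0],"travel":[0,0,0],"jaw":-0.45}]' 20;  python3 -m jog '[{"rotation":[0,0,0],"travel":[0,0,10],"jaw":-0.45},{"rotation":[0,0,0],"travel":[0,0,20],"jaw":-0.45},{"rotation":[0,0,0],"travel":[0,0,20],"jaw":-0.45},{"rotation":[0,0,0],"travel":[0,0,0],"jaw":-0.45}]'; python3 look.py pics/l24.png 30
```

```text
time: 28.62
ee_pos: [0.5675, 0.0661, -0.0083]
tcp_rot: [-90.0, 0.0, 177.0]
wrist_force: [-1.1, 1.3, 6.0]
opening: 0.0273
time: 29.12
ee_pos: [0.5683, 0.0661, 0.0429]
tcp_rot: [-90.0, 0.2, 177.0]
wrist_force: [0.6, -0.3, -0.3]
opening: 0.027
[567.2  66.   40.8] [-90.  -0. 177.] 0.0266 [ 0.1  0.2 -0.5] 29.225
```

View pics/l24.png

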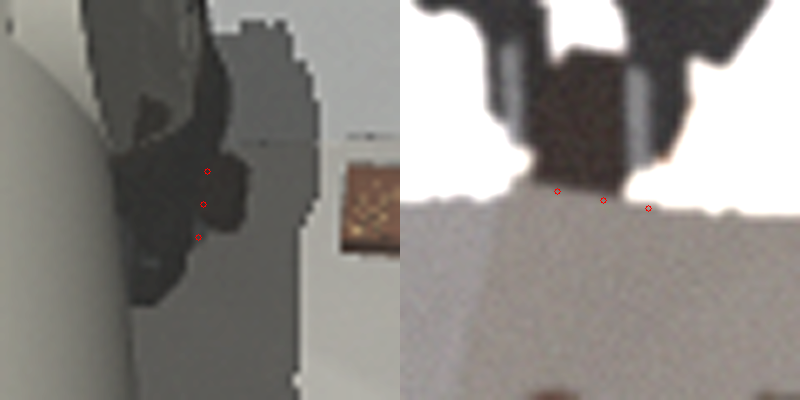

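```bash
python3 -m jog '[{"rotation":[0,0,0],"travel":[0,0,20],"jaw":-0.45},{"rotation":[0,0,-2],"travel":[3.3,-35,0],"jaw":-0.45},{"rotation":[0,0,-2],"travel":[3.3,-35,0],"jaw":-0.45},{"rotation":[0,0,-2],"travel":[3.3,-35,0],"jaw":-0.45},{"rotation":[0,0,-2],"travel":[3.3,-35,0],"jaw":-0.45},{"rotation":[0,0,-2],"travel":[3.3,-35,0],"jaw":-0.45},{"rotation":[0,0,0],"travel":[3.3,-35,0],"jaw":-0.45},{"rotation":[0,0,0],"travel":[3.3,-35,0],"jaw":-0.45}]'; python3 -m jog '[{"rotation":[0,0,0],"travel":[3.3,-37,0],"jaw":-0.45},{"rotation":[0,0,0],"travel":[3.3,-37,0],"jaw":-0.45},{"rotation":[0,0,0],"travel":[3.3,-37,0],"jaw":-0.45},{"rotation":[0,0,0],"travel":[3.3,-37,0],"jaw":-0.45},{"rotation":[0,0,0],"travel":[0,0,-25],"jaw":-0.45},{"rotation":[0,0,0],"travel":[0,0,-25],"jaw":-0.45},{"rotation":[0,0,0],"travel":[0,0,0],"jaw":-0.45},{"rotation":[0,0,0],"travel":[0,0,0],"jaw":-0.45}]' ; python3 look.py pics/l25.png 30
```

```text
time: 30.22
ee_pos: [0.5898, -0.18, 0.0598]
tcp_rot: [-90.0, -0.1, 167.0]
wrist_force: [0.4, 0.3, -0.1]
opening: 0.027
time: 31.22
ee_pos: [0.6037, -0.3269, 0.0116]
tcp_rot: [-90.0, 0.0, 167.0]
wrist_force: [0.4, -0.3, 0.3]
opening: 0.0272
[ 604.2 -327.2   12.5] [-9.00e+01  1.00e-01  1.67e+02] 0.0269 [ 0.4 -0.8 -0.2] 31.325
```

View pics/l25.png

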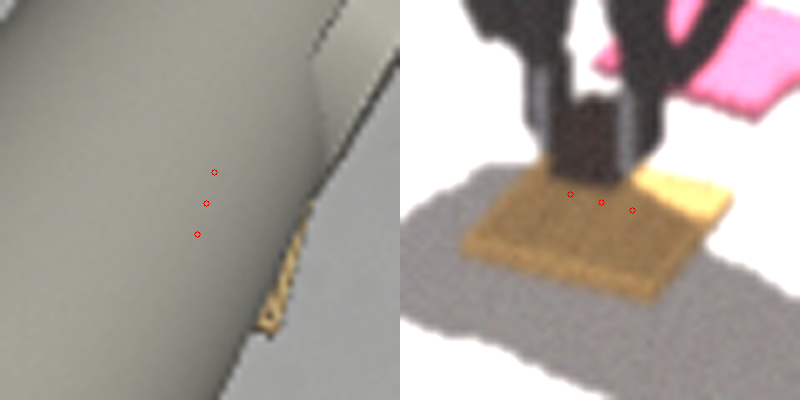

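```bash
python3 -m jog '[{"rotation":[0,0,0],"travel":[0,0,-10],"jaw":-0.45},{"rotation":[0,0,0],"travel":[0,0,-8],"jaw":-0.45},{"rotation":[0,0,0],"travel":[0,0,-3],"jaw":-0.45},{"rotation":[0,0,0],"travel":[0,0,0],"jaw":-0.45},{"rotation":[0,0,0],"travel":[0,0,0],"jaw":-0.45}]' ; python3 look.py pics/l26.png 30
```

```text
time: 31.95
ee_pos: [0.6036, -0.327, -0.0099]
tcp_rot: [-90.0, -0.0, 167.0]
wrist_force: [-0.5, -0.7, -0.1]
opening: 0.0266
[ 603.6 -327.    -9.9] [-90.  -0. 167.] 0.0268 [-0.5 -0.9  0.6] 32.05
```

View pics/l26.png

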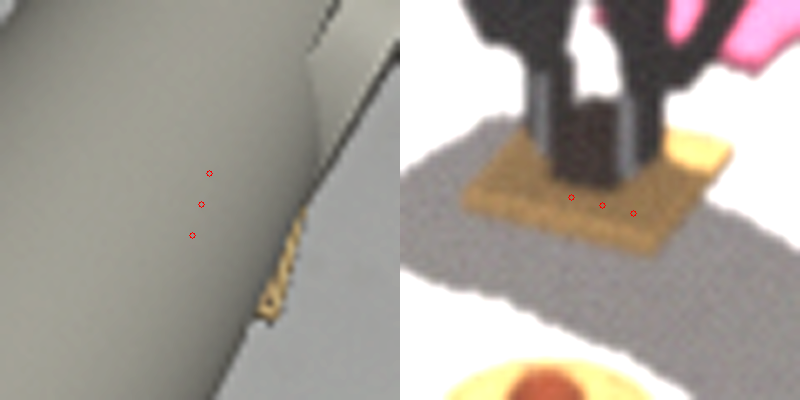

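```bash
python3 -m jog '[{"rotation":[0,0,0],"travel":[0,1.5,0],"jaw":-0.45},{"rotation":[0,0,0],"travel":[0,0,-1],"jaw":-0.45},{"rotation":[0,0,0],"travel":[0,0,0],"jaw":-0.45}]' ;python3 -m jog '[{"rotation":[0,0,0],"travel":[0,0,0],"jaw":-0.2},{"rotation":[0,0,0],"travel":[0,0,0],"jaw":0.0},{"rotation":[0,0,0],"travel":[0,0,0],"jaw":0.0},{"rotation":[0,0,0],"travel":[0,0,10],"jaw":0.0},{"rotation":[0,0,0],"travel":[0,0,30],"jaw":0.0},{"rotation":[0,0,0],"travel":[0,0,30],"jaw":0.0},{"rotation":[0,0,0],"travel":[-5,35,0],"jaw":0.0},{"rotation":[0,0,0],"travel":[-5,35,0],"jaw":0.0}]'
```

```text
time: 32.42
ee_pos: [0.6037, -0.3254, -0.0102]
tcp_rot: [-90.0, 0.0, 167.0]
wrist_force: [-2.5, 2.2, 4.4]
opening: 0.0272
time: 33.42
ee_pos: [0.5938, -0.2552, 0.0604]
tcp_rot: [-90.0, 0.1, 166.9]
wrist_force: [0.1, -0.6, -0.7]
opening: 0.0424
```

```bash
python3 -m jog '[{"rotation":[0,0,3],"travel":[-3,36,0],"jaw":-0.05},{"rotation":[0,0,3],"travel":[-3,36,0],"jaw":-0.05},{"rotation":[0,0,3],"travel":[-3,36,0],"jaw":-0.05},{"rotation":[0,0,3],"travel":[-3,36,0],"jaw":-0.05},{"rotation":[0,0,3],"travel":[-3,36,0],"jaw":-0.05},{"rotation":[0,0,3],"travel":[-3,36,0],"jaw":-0.05},{"rotation":[0,0,3],"travel":[-3,36,0],"jaw":-0.05},{"rotation":[0,0,3],"travel":[-3,36,0],"jaw":-0.05}]'; python3 -m jog '[{"rotation":[0,0,3],"travel":[-3,36,0],"jaw":-0.05},{"rotation":[0,0,3],"travel":[-3,36,0],"jaw":-0.05},{"rotation":[0,0,3],"travel":[-3,33,0],"jaw":-0.05},{"rotation":[0,0,0],"travel":[0,0,-25],"jaw":-0.05},{"rotation":[0,0,0],"travel":[0,0,0],"jaw":-0.05},{"rotation":[0,0,0],"travel":[0,0,0],"jaw":-0.05}]';  python3 look.py pics/l27.png 40; python3 - <<'E'
import cv2
from workcell import bot
im=bot.camera('side')[:,:,::-1]
cv2.imwrite('pics/s27.png',cv2.convertScaleAbs(cv2.resize(im[150:330,230:430],(800,720)),alpha=1.)[:600])
cv2.imwrite('pics/s27raw.png',im)
E
```

```text
time: 34.42
ee_pos: [0.5697, 0.0336, 0.0602]
tcp_rot: [-90.0, 0.1, -168.9]
wrist_force: [0.6, -0.1, -1.3]
opening: 0.0404
time: 35.17
ee_pos: [0.5609, 0.1372, 0.0353]
tcp_rot: [-90.0, 0.0, -160.1]
wrist_force: [0.0, -0.2, 0.3]
opening: 0.0404
[561.2 137.2  35.5] [-9.000e+01  1.000e-01 -1.601e+02] 0.04 [ 0.  -0.4  0.6] 35.275
```

View pics/l27.png

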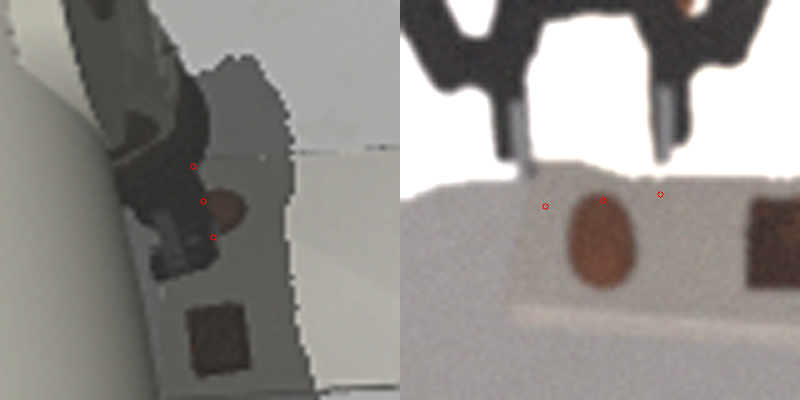

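View pics/s27.png

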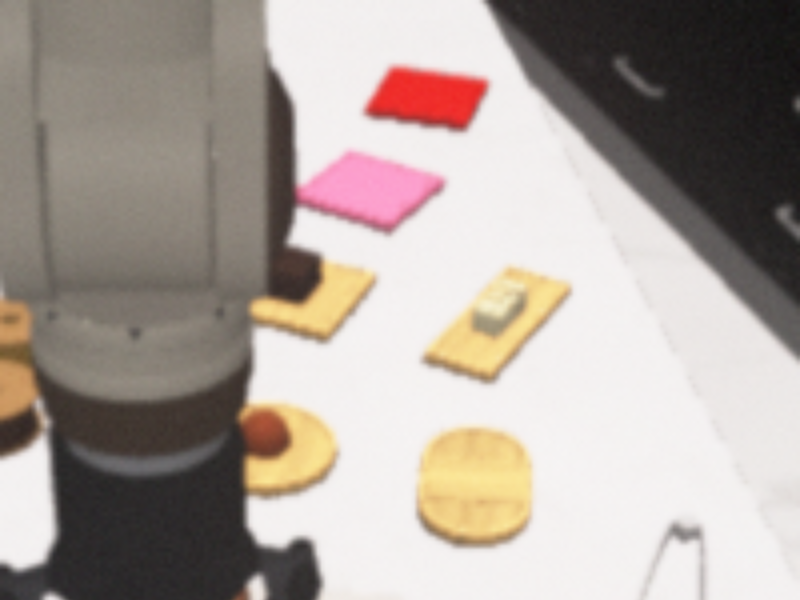

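```bash
python3 -m jog '[{"rotation":[0,0,0],"travel":[-2.5,0,-16],"jaw":-0.05},{"rotation":[0,0,0],"travel":[0,0,-16],"jaw":-0.05},{"rotation":[0,0,0],"travel":[0,0,-12],"jaw":-0.05},{"rotation":[0,0,0],"travel":[0,0,-3.5],"jaw":-0.05},{"rotation":[0,0,0],"travel":[0,0,0],"jaw":-0.05},{"rotation":[0,0,0],"travel":[0,0,0],"jaw":-0.05}]'; python3 look.py pics/l28.png 30
```

```text
time: 36.08
ee_pos: [0.5583, 0.1375, -0.0132]
tcp_rot: [-90.0, 0.0, -160.0]
wrist_force: [0.1, -0.1, -0.9]
opening: 0.0406
[558.3 137.5 -13.1] [ -90.    0. -160.] 0.0405 [-0.5 -0.4  0. ] 36.175
```

View pics/l28.png

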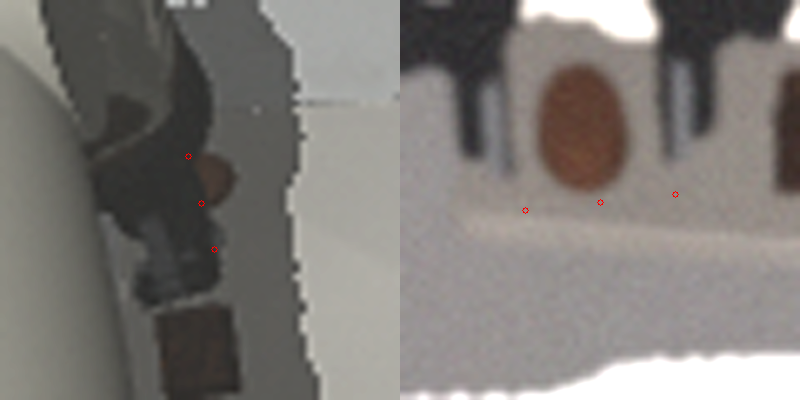

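```bash
python3 -m jog '[{"rotation":[0,0,0],"travel":[0,0,0.8],"jaw":-0.3},{"rotation":[0,0,0],"travel":[0,0,0],"jaw":-0.55},{"rotation":[0,0,0],"travel":[0,0,0],"jaw":-0.55},{"rotation":[0,0,0],"travel":[0,0,0],"jaw":-0.55}]' 20;  python3 -m jog '[{"rotation":[0,0,0],"travel":[0,0,10],"jaw":-0.55},{"rotation":[0,0,0],"travel":[0,0,20],"jaw":-0.55},{"rotation":[0,0,0],"travel":[0,0,20],"jaw":-0.55},{"rotation":[0,0,0],"travel":[0,0,0],"jaw":-0.55}]'; python3 look.py pics/l29.png 30
```

```text
time: 36.67
ee_pos: [0.5582, 0.1375, -0.0122]
tcp_rot: [-90.0, 0.0, -160.0]
wrist_force: [-2.3, 0.5, 4.4]
opening: 0.0229
time: 37.17
ee_pos: [0.5592, 0.1378, 0.0393]
tcp_rot: [-90.0, 0.2, -160.0]
wrist_force: [0.3, 0.4, 0.1]
opening: 0.0224
[558.  137.5  37.2] [ -90.   -0. -160.] 0.023 [-0.1 -0.4  0. ] 37.275
```

View pics/l29.png

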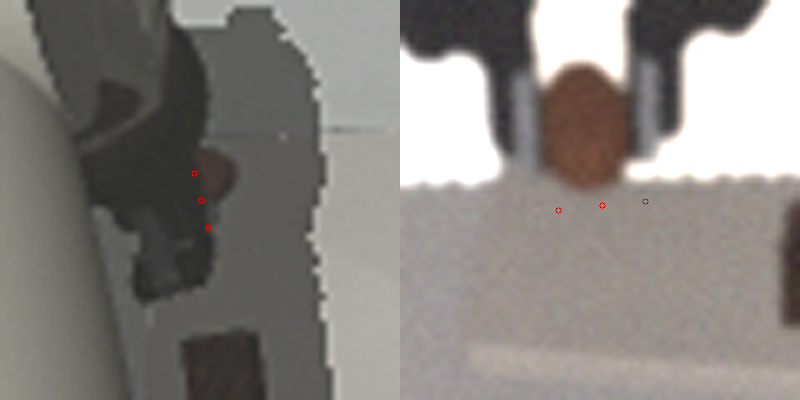

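```bash
python3 -m jog '[{"rotation":[0,0,0],"travel":[0,0,20],"jaw":-0.55},{"rotation":[0,0,-3],"travel":[-12,-35.6,0],"jaw":-0.55},{"rotation":[0,0,-3],"travel":[-12,-35.6,0],"jaw":-0.55},{"rotation":[0,0,-3],"travel":[-12,-35.6,0],"jaw":-0.55},{"rotation":[0,0,-3],"travel":[-12,-35.6,0],"jaw":-0.55},{"rotation":[0,0,-3],"travel":[-12,-35.6,0],"jaw":-0.55},{"rotation":[0,0,0],"travel":[-12,-35.6,0],"jaw":-0.55},{"rotation":[0,0,0],"travel":[-12,-35.6,0],"jaw":-0.55}]'; python3 -m jog '[{"rotation":[0,0,0],"travel":[-15,-35.9,0],"jaw":-0.55},{"rotation":[0,0,0],"travel":[0,0,-25],"jaw":-0.55},{"rotation":[0,0,0],"travel":[0,0,-25],"jaw":-0.55},{"rotation":[0,0,0],"travel":[0,0,-10],"jaw":-0.55},{"rotation":[0,0,0],"travel":[0,0,0],"jaw":-0.55},{"rotation":[0,0,0],"travel":[0,0,0],"jaw":-0.55}]' ; python3 look.py pics/l30.png 30
```

```text
time: 38.28
ee_pos: [0.473, -0.1127, 0.0564]
tcp_rot: [-90.0, -0.1, -175.0]
wrist_force: [0.2, 0.7, -0.5]
opening: 0.0227
time: 39.02
ee_pos: [0.4596, -0.1476, -0.0017]
tcp_rot: [-90.0, 0.0, -175.0]
wrist_force: [0.3, -0.1, 0.3]
opening: 0.0228
[ 459.7 -147.7   -1.6] [-9.00e+01  1.00e-01 -1.75e+02] 0.0223 [-0.1 -0.1 -0.2] 39.125
```

View pics/l30.png

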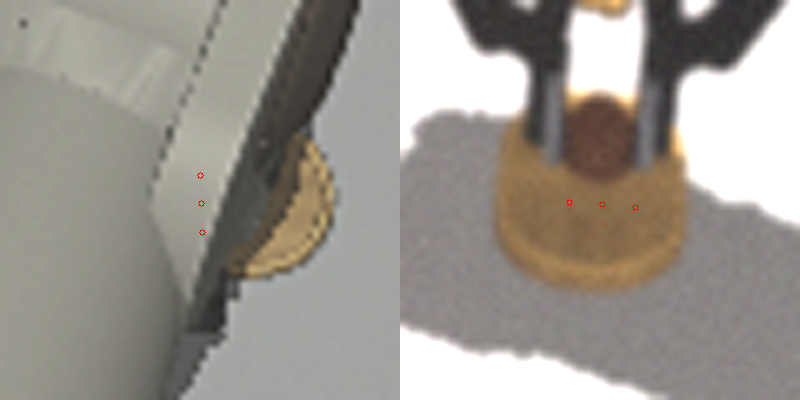

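```bash
python3 -m jog '[{"rotation":[0,0,0],"travel":[0,0,-7],"jaw":-0.55},{"rotation":[0,0,0],"travel":[0,0,-3.5],"jaw":-0.55},{"rotation":[0,0,0],"travel":[0,0,0],"jaw":-0.55},{"rotation":[0,0,0],"travel":[0,0,0],"jaw":-0.55}]' ; python3 look.py pics/l31.png 30
```

```text
time: 39.62
ee_pos: [0.4591, -0.1477, -0.0129]
tcp_rot: [-90.0, 0.0, -175.0]
wrist_force: [-0.2, -0.5, 0.0]
opening: 0.0226
[ 459.2 -147.6  -12.8] [ -90.    0. -175.] 0.0228 [0.4 0.3 0.7] 39.725
```

View pics/l31.png

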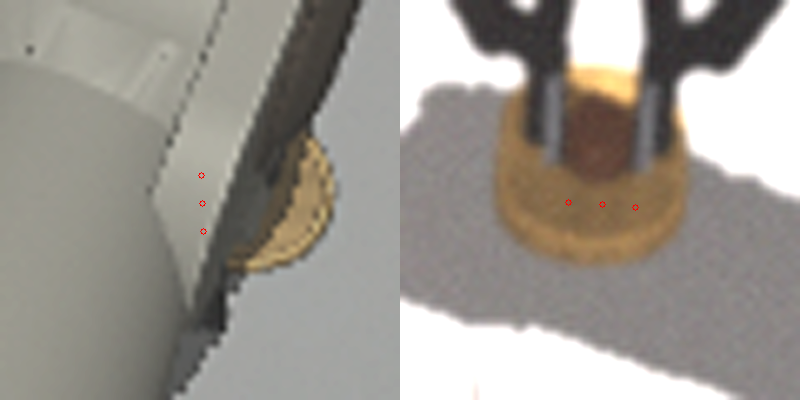

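```bash
python3 -m jog '[{"rotation":[0,0,0],"travel":[1.5,1.5,0],"jaw":-0.55},{"rotation":[0,0,0],"travel":[0,0,-1.5],"jaw":-0.55},{"rotation":[0,0,0],"travel":[0,0,0],"jaw":-0.55},{"rotation":[0,0,0],"travel":[0,0,0],"jaw":-0.55}]' ; python3 -m jog '[{"rotation":[0,0,0],"travel":[0,0,0.5],"jaw":-0.4},{"rotation":[0,0,0],"travel":[0,0,0],"jaw":-0.2},{"rotation":[0,0,0],"travel":[0,0,2],"jaw":-0.1},{"rotation":[0,0,0],"travel":[0,0,10],"jaw":-0.1},{"rotation":[0,0,0],"travel":[0,0,30],"jaw":-0.1},{"rotation":[0,0,0],"travel":[0,0,50],"jaw":-0.1},{"rotation":[0,0,0],"travel":[0,0,40],"jaw":-0.1},{"rotation":[0,0,0],"travel":[0,40,30],"jaw":-0.1}]'; python3 -m jog '[{"rotation":[0,0,0],"travel":[-5,45,0],"jaw":-0.1},{"rotation":[0,0,0],"travel":[-5,45,0],"jaw":-0.1},{"rotation":[0,0,0],"travel":[-5,45,0],"jaw":-0.1},{"rotation":[0,0,0],"travel":[-5,45,0],"jaw":-0.1},{"rotation":[0,0,0],"travel":[-10,45,0],"jaw":-0.1},{"rotation":[0,0,0],"travel":[-10,45,20],"jaw":-0.1},{"rotation":[0,0,0],"travel":[-10,45,20],"jaw":-0.1},{"rotation":[0,0,0],"travel":[-10,45,0],"jaw":-0.1}]'; python3 - <<'E'
import cv2
from workcell import bot
for n in('top','side'):cv2.imwrite(f'pics/{n}40.png',bot.camera(n)[:,:,::-1])
E
```

```text
time: 40.22
ee_pos: [0.4609, -0.1461, -0.0142]
tcp_rot: [-90.0, 0.0, -175.0]
wrist_force: [0.1, 1.6, 4.4]
opening: 0.0226
time: 41.22
ee_pos: [0.461, -0.1071, 0.1506]
tcp_rot: [-89.9, 0.1, -175.2]
wrist_force: [0.7, -0.2, -0.3]
opening: 0.0382
time: 42.22
ee_pos: [0.4006, 0.2557, 0.1905]
tcp_rot: [-90.1, 0.2, -175.0]
wrist_force: [0.6, 0.2, -0.4]
opening: 0.0384
```

View pics/top40.png

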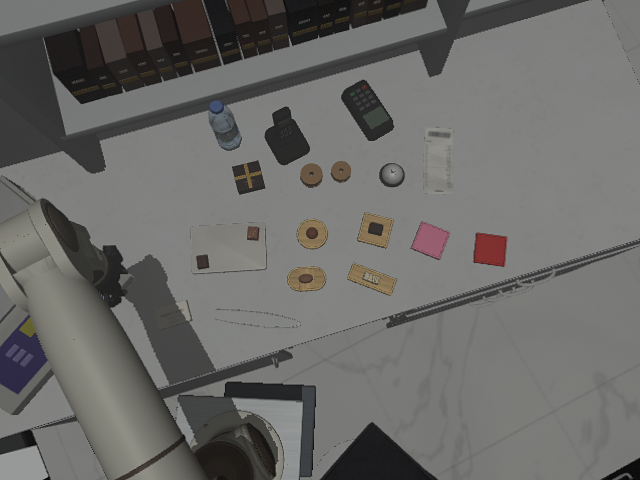

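View pics/side40.png

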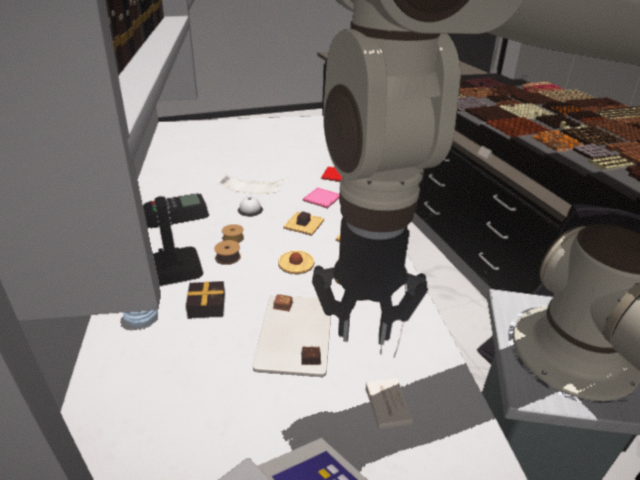

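Top view now clear: dome (312,233), block (376,229), oval (306,279), bar (371,278), all on their dishes. I'll fit positions relative to the dishes.

```bash
cat > chk.py <<'E'
from h import *
im=cv2.imread('pics/top40.png')
bot.camera('top')
C={'round_dish':('dome',.5829,-.1582,None),'oval_dish':('oval',.4604,-.1486,94),'square_dish':('block',.602,-.3265,None),'long_dish':('bar',.4678,-.3209,70.3)}
w,h,t=29,38,25;M['block']=np.r_[ext(bx(27,36),0,21),ext(bx(25,34),24,24)];M['bar']=np.r_[ext(bx(42,20),0,15),ext(bx(40,18),18,18)]
vis=[]
for dsh,(k,x,y,l) in C.items():
    e=proj('top',[[x,y,.015]])[0]
    md=[d for d in bot.trace('top',dsh) if np.hypot(*(np.array(d['xy'])-e))<9]
    if md:
        m=md[0]['mask'].astype(np.uint8);c,_=cv2.findContours(m,0,1);m2=cv2.drawContours(m*0,[max(c,key=cv2.contourArea)],-1,1,-1)
        f=fit(dsh,{'top':m2>0},0,(x,y));print(dsh,f.x[:2].round(4),round(np.degrees(f.x[2])%180,1),round(f.fun,3));D=f.x
    mc=[d for d in bot.trace('top',k) if np.hypot(*(np.array(d['xy'])-e))<12]
    if mc:
        g=fit(k,{'top':mc[0]['mask']},.008,(x,y));print('  ',k,g.x[:2].round(4),round(np.degrees(g.x[2])%180,1),round(g.fun,3),'off mm',((g.x-D)[:2]*1e3).round(1))
    e=e.round().astype(int);cr=cv2.resize(im[e[1]-32:e[1]+32,e[0]-32:e[0]+32],(390,290)if 0 else (290,290),interpolation=cv2.INTER_CUBIC);vis.append(cv2.convertScaleAbs(cr,alpha=1.4))
cv2.imwrite('pics/chk.png',np.vstack([np.hstack(vis[:2]),np.hstack(vis[2:])]))
E
python3 chk.py
```

```text
round_dish [ 0.5815 -0.1577] 15.9 0.013
oval_dish [ 0.4606 -0.1489] 4.7 0.042
   oval [ 0.4602 -0.1458] 12.5 0.307 off mm [-0.4  3.1]
square_dish [ 0.6013 -0.3271] 78.4 0.085
   block [ 0.6012 -0.326 ] 168.4 0.051 off mm [-0.1  1.1]
long_dish [ 0.4675 -0.3207] 160.6 0.033
   bar [ 0.4681 -0.319 ] 67.7 0.174 off mm [0.6 1.7]
```

View pics/chk.png

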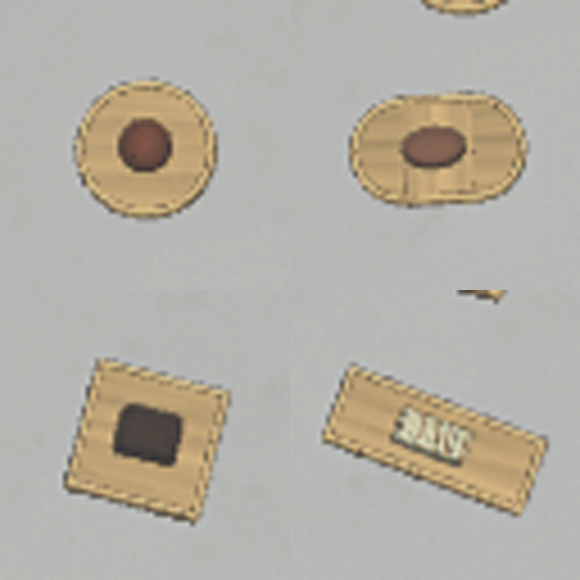

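```bash
python3 - <<'E'
from workcell import bot
print(bot.job_done(), bot.get_obs()['time'])
E
```

```text
the job is handed in; nothing more can be done
the job is handed in; nothing more can be done
```

The job is handed in, at about 42.6 s of the 106 s allowed. The dome, bar, block and oval each stand upright on the dish of their own shape. The two nut-topped pieces and the pink and red look-alikes were not touched.

**Centring (top camera):**

| Piece | Offset from dish centre | How checked |
|---|---|---|
| Block | about 1 mm | fitted outline |
| Bar | about 2 mm | fitted outline |
| Oval | about 3 mm | fitted outline, but a weak fit; the enlarged picture agrees |
| Dome | looks centred within 2 mm | by eye only; the network returned no outline for it |

**Alignment:** the bar's fitted direction is within about 3° of its dish's length. The oval's fit gave about 8°, but by eye it lies along its dish.

**Nut pieces:** both show at the same pixels as at the start, (253,233) and (203,261).

**Disagreements along the way:**
- The fingertips ran about 24 mm short of the reported TCP, as the first contact with the board showed. I set the grasp heights from that contact instead.
- My first closings on the dome were too high and moved it by about 1 mm before it was held properly.
- The two cameras disagreed by about 3 mm in x, so I placed each piece by its distance from its dish rather than by absolute position.

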